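# Load the steam canning pot

## Robot

A 6-joint arm with a two-finger parallel gripper is mounted at the origin on the work surface. World frame = base frame: x ahead of the robot, y to its left, z up, the work surface at z = 0. Lengths are in m, angles in rad, forces in N, time in s.
With the tool pointing down it reaches from about 0.25 to 0.85 m from the base axis. Payload 12.5 kg.
Tool frame: the origin (TCP) lies midway between the tips of the shut fingers; the grasp point (between the pads) lies 19 mm behind it (manip.grip_point_offset is the distance from the TCP to the grasp point, in m); z points along the fingers, x is the direction in which the jaws open and shut, and the axes are right-handed (so a half turn about z gives the same grasp; the last joint's range is limited). The gripper opens to 93 mm and grips with 3 to 60 N. Pads are 15 mm wide; open, the fingers measure 128 mm over their backs; the gripper's body (75 mm by 188 mm) begins 65 mm behind the grasp point.
Start: joints at [1.016, 0.351, 1.652, -0, 1.139, -0.085], TCP at [0.249, 0.49, 0.219] pointing down, gripper open.
Joint ranges: [-2.75, 2.75], [-0.79, 2.1], [0.01, 2.65], [-1.57, 4.71], [0.07, 3.14], [-2.87, 2.87]. Speed limits (rad/s): [2.22, 2.22, 2.79, 3.14, 3.14, 3.14].

## Interface

Orientations are given as [roll, pitch, yaw] about the fixed x, y, z axes, in that order (R = Rz(yaw) Ry(pitch) Rx(roll)).
In Python, from plant import manip gives the robot as it stands. The module is installed in compiled form; this text tells all that it offers.
- The arm moves only by the tool carry_out, never from a script. Its argument "series" is a list of rows, each an object with "twist": the turn, a rotation vector about the tool's x, y, z in degrees, a list of three; "dp": the shift along the tool's x, y, z in mm, a list of three; "grip": the finger opening in mm, from 0 to 93. A call has 1 to 12 rows; each row shifts and turns the commanded pose from where the row before left it, along the tool's axes as they then stand; what a row does not reach is not made up. A row lasts 1/12 s, in which the tool goes at most 41.7 mm and 7.16 degrees, less where a joint would pass 70% of its speed; a pose out of reach is approached as far as the arm can. A call is refused whole if a number of a shift passes 41.7 or a number of a turn 7.16, either way. A call with a gripper value outside its range is refused whole. The fingers move at their own pace and stop on an object; the grip force is fixed at half the most. Time passes only in rows, so rows that do not move let the fingers close. It gives the time, the measured TCP pose, the force and the opening at its end, in the units of the state.
- manip.observe(): the state, without advancing time (a new reading comes with each control period).
- manip.capture(name): name is "side" or "top" or "wrist"; returns a dict with "color" (420x560x3 uint8, red, green, blue), "mtx" (3x3 intrinsics, pixels), "k1" (the pictures are not rectified: a ray, as slopes to the right and down, at radius r is drawn at 1 + k1 r^2 times it, then the intrinsics apply), "R" (3x3) and "t" (3): a world point X has camera coordinates R X + t. Camera axes: x right, y down, z forward; pixel columns grow to the right and rows downward; lengths in m; the calibration is good to about 2 mm. A picture is of the moment at which its call begins. There is no depth.
- manip.finish_job(): hands the job in, once; it reports no verdict.
The state is a dict: "time": time; "q": joint angles; "joint_vel": joint speeds; "tau": joint torques, N m; "tcp_pos": TCP position; "tool_rot": TCP orientation; "contact_force": force on the tool from outside, world axes, zero at the start; "torque": the same for the moment, N m; "grip_width": finger opening in m.
Only numpy, scipy, OpenCV 4.12 (cv2) and the standard library are available. Lean on these libraries where they do the work, as an engineer would, in place of code of your own. Each camera call takes 0.05 s, during which the arm holds its last target.

## Task

Load the steam pot on the hotplate for canning: lay the perforated rack level on the bottom of the pot, then stand the two squat closed jars on the rack, one on each side of its lifting loop, and last seat the lid properly on the rim. Keep the jars upright and set them down gently rather than dropping them, and leave the tall jar, the open jar and the spool of twine where they stand.

Things in the scene. Friction and masses are not known exactly. Their poses are not given: they have to be found in the camera images.
- pot: Fixed: white round hotplate (diameter 210 mm, black knob on its -x front) with an open steel stock pot standing on it, same axis. Origin: centre of the underside, on the table; z up. Pot: inner diameter 200, wall 3, inner floor 63 and rim 178 mm above the table. Loop handles 26 mm below the rim stick out to 137 mm from the axis along +y and -y.
- pot_floor (a point): Centre of the pot's inner floor.
- pot_rim (a point): Centre of the pot's mouth at the height of the rim.
- rack: Loose perforated round aluminium rack, diameter 184 mm, 0.26 kg. Origin: centre under its four feet; z up. Deck (jars stand on it) 20 mm above. An upright loop of 8 mm steel wire rises from its middle, 52 mm wide along the rack's y, 8 mm thick along x, top edge at 90 mm; pinch its top bar across x. Its turn in the pot is free. A jar centred 48 mm out along the rack's x clears loop and pot wall.
- lid: Loose round steel pot lid, 0.32 kg, right way up. Origin: centre of its underside; z up. The lowest 8 mm is a tapered plug, diameter 176 below to 190 above, that goes into the pot's mouth; the flange (diameter 218, underside 8 mm above the origin) rests on the rim. Low dome up to 24 mm, then a stem and a black knob of diameter 34 from 31 to 51 mm above the origin: grip the knob.
- jar_a: Squat closed jar of dark glass with a silver metal cap, diameter 62 mm, height 72 mm (the cap is the top 13 mm, diameter 60), about 0.22 kg. Origin: centre of its underside; z up, round.
- jar_b: A second squat closed jar, exactly like jar_a; they are interchangeable.
- jar_tall: Tall closed jar of dark glass with a silver cap, diameter 68 mm, height 135 mm: too tall for the pot, not part of the load, stays where it is. Origin: centre of its underside.
- jar_open: Empty clear glass jar without cap, diameter 62 mm, height 60 mm: not part of the load, stays where it is. Origin: centre of its underside.
- twine: Upright spool of brown twine, diameter 68 mm, height 70 mm: stays where it is. Origin: centre of its underside.
There are look-alikes about, which are no part of the job. Leave any yellow look-alike of the lid alone.

How it is judged:
On the way, in this order (a step that is already met when the one before it is completed fails the run):
1. the rack lies level on the bottom of the empty pot (z of rack in the frame of pot_floor between -0.004 and 0.004 m and horizontal distance between rack and pot_floor below 0.012 m and angle between rack's own z axis and vertical below 0.06 rad), for 0.2 s.
2. both squat jars stand upright on the rack in the pot, one on each side of the lifting loop (all of step 1 and z of jar_a in the frame of rack between 0.015 and 0.025 m and horizontal distance between each of jar_a, jar_b and pot_floor below 0.075 m and angle between each of jar_a, jar_b's own z axis and vertical below 0.1 rad and z of jar_b in the frame of rack between 0.015 and 0.025 m and ((x of jar_a in the frame of rack above 0.03 m and x of jar_b in the frame of rack below -0.03 m) or (x of jar_b in the frame of rack above 0.03 m and x of jar_a in the frame of rack below -0.03 m))), for 0.2 s.
3. the lid is seated level on the rim of the pot (all of step 2 and z of lid in the frame of pot_rim between -0.011 and -0.005 m and horizontal distance between lid and pot_rim below 0.008 m and angle between lid's own z axis and vertical below 0.05 rad), for 0.2 s.
At the end, for the whole second after the job is handed in: Rack level on the pot's floor (4 mm, 0.06 rad), both squat jars upright on its deck (5 mm, 0.1 rad), each over 30 mm to its own side of the loop, lid seated level on the rim (8 mm off centre, 3 mm in height, 0.05 rad), all at rest (all of step 3 and linear speed of each of jar_a, jar_b, rack, lid below 0.02 m/s); the robot touches nothing.
It fails at once if a squat jar is tipped more than about 35 degrees (angle between any of jar_a, jar_b's own z axis and vertical above 0.6 rad).
It fails at once if the tall jar, the open jar or the twine is moved by more than 30 mm (distance of any of jar_tall, jar_open, twine from where it was at the start of the episode above 0.03 m).
It fails at once if a squat jar is dropped (falls free of the fingers from more than about 13 mm) ((linear speed of jar_a above 0.5 m/s and contact force between the fingers and jar_a below 0.1 N) or (linear speed of jar_b above 0.5 m/s and contact force between the fingers and jar_b below 0.1 N)).
It also fails if it takes over 128 s, if anything falls off the work surface, if the arm or the gripper's body presses on something with over 40 N, if the wrist force passes 120 N, or if a joint passes its speed limit or range.

## Working session

There is one attempt and no reset: what is moved stays moved. The work goes in short steps, Python scripts to look and compute and a tool call to move; the robot and the scene stay as the last step left them, time stands still between calls to the robot, and variables do not carry over. Pictures are saved under pics/ and viewed, and the job is handed in when it is done.

Besides the shell and the picture viewer there is one more tool, called after "Call:" as a command line: name --argument value ..., lists and objects as JSON in quotes. carry_out: Moves the arm, as the interface text tells. Its arguments: {"type":"object","properties":{"series":{"type":"array"}},"required":["series"]}

```bash
mkdir -p pics; ls; python3 - <<'E'
from plant import manip
import cv2
s=manip.observe(); print(s, manip.grip_point_offset)
for n in ["side","top","wrist"]:
    c=manip.capture(n); cv2.imwrite(f"pics/{n}0.png",c["color"][:,:,::-1]); print(n,c["mtx"].tolist(),c["k1"],c["R"].round(4).tolist(),c["t"])
E
```

```text
pics
{'time': 0.0, 'q': array([ 1.01642378e+00,  3.51247218e-01,  1.65241143e+00,  6.73456573e-06,
        1.13909314e+00, -8.45943002e-02]), 'joint_vel': array([ 9.92537582e-05,  1.34316071e-04, -1.22582932e-03, -1.94463688e-03,
       -1.33252172e-03,  6.45424700e-04]), 'tau': array([ 1.22342212e-04, -4.97324860e+01, -2.85252446e+01,  6.99121342e-02,
        2.57141230e-02, -8.61036801e-05]), 'tcp_pos': array([0.24877326, 0.49014352, 0.21810022]), 'tool_rot': array([-3.14148862e+00,  1.15447943e-03,  1.10101532e+00]), 'contact_force': array([-0.10780218,  0.18084417, -0.18012418]), 'torque': array([ 0.00043683, -0.00416929, -0.01337081]), 'grip_width': 0.09278118437226231} 0.0188
side [[514.2541846581269, 0.0, 280.7184916330814], [0.0, 514.2541846581269, 216.257646001673], [0.0, 0.0, 1.0]] 0.0683867918597229 [[0.9893, -0.1457, -0.0009], [-0.1012, -0.683, -0.7233], [0.1048, 0.7157, -0.6905]] [-0.39775087  0.12905742  1.47760633]
top [[515.5128222062535, 0.0, 282.7644118521349], [0.0, 515.5128222062535, 203.8689323072687], [0.0, 0.0, 1.0]] -0.18579697777466136 [[-0.0132, -0.9998, -0.0132], [-0.989, 0.015, -0.1473], [0.1475, 0.0111, -0.989]] [0.01829875 0.4109228  1.30573336]
wrist [[310.3137895235039, 0.0, 281.35756161884234], [0.0, 310.3137895235039, 210.57420653228857], [0.0, 0.0, 1.0]] 0.017442700096112932 [[0.4522, 0.8919, -0.0014], [0.8529, -0.4319, 0.2932], [0.261, -0.1337, -0.956]] [-0.54921466 -0.03483612  0.39178129]
```

View pics/top0.png

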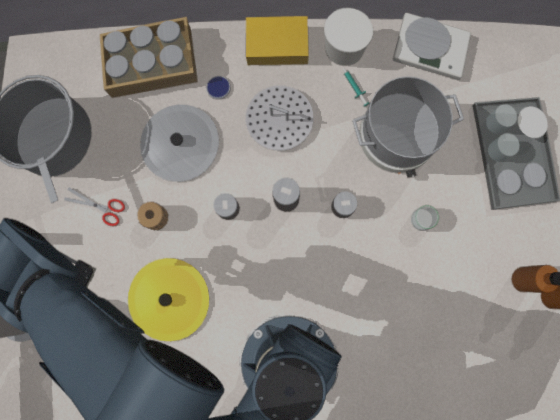

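View pics/side0.png

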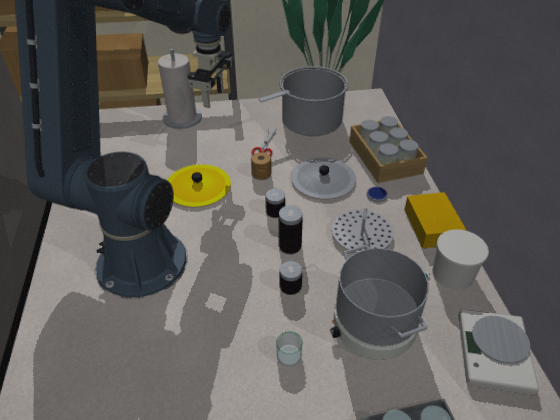

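View pics/wrist0.png

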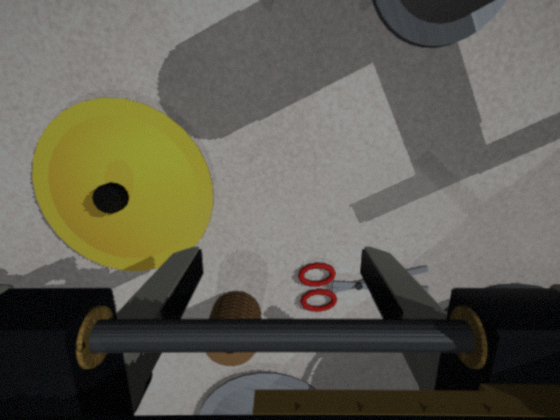

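The top view shows:
- the pot at about (408,120), on the white hotplate with its knob at (411,172)
- a steel lid with a black knob at (177,140), and a yellow look-alike at (166,300)
- the rack at (280,118)
- dark jars at (226,206), (286,194, which looks tall) and (344,203)
- the open jar at (425,217) and the twine at (151,214)
- a saucepan at (42,125), which is a look-alike of the pot

I'll enlarge these to confirm.

```bash
cat > h.py <<'E'
import cv2, numpy as np
from plant import manip
def ray(c,uv):
    p=cv2.undistortPoints(np.array(uv,float).reshape(-1,1,2),c["mtx"],np.array([c["k1"],0,0,0.])).reshape(-1,2)
    d=np.c_[p,np.ones(len(p))]@c["R"]; o=-c["R"].T@c["t"]; return o,d
def plane(c,uv,z):
    o,d=ray(c,uv); return o+d*((z-o[2])/d[:,2])[:,None]
def proj(c,X):
    return cv2.projectPoints(np.array(X,float).reshape(-1,1,3),cv2.Rodrigues(c["R"])[0],c["t"],c["mtx"],np.array([c["k1"],0,0,0.]))[0].reshape(-1,2)
def tri(cs,uvs):
    A=np.zeros((3,3));b=np.zeros(3)
    for c,uv in zip(cs,uvs):
        o,d=ray(c,[uv]); d=d[0]/np.linalg.norm(d); P=np.eye(3)-np.outer(d,d); A+=P;b+=P@o
    X=np.linalg.solve(A,b); return X
def crop(img,x0,y0,x1,y1,f,name):
    im=cv2.resize(img[y0:y1,x0:x1],None,fx=f,fy=f,interpolation=cv2.INTER_CUBIC)
    cv2.imwrite("pics/"+name,im)
E
python3 - <<'E'
from h import *
import pickle
t=cv2.imread("pics/top0.png"); s=cv2.imread("pics/side0.png")
crop(t,130,70,450,245,2.5,"c1.png"); crop(s,230,130,440,350,2.7,"c2.png")
E
```

```text
(no output)
```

View pics/c1.png

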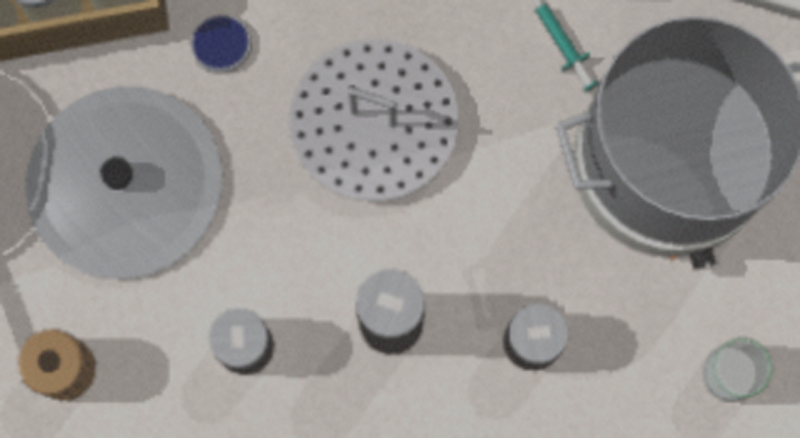

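View pics/c2.png

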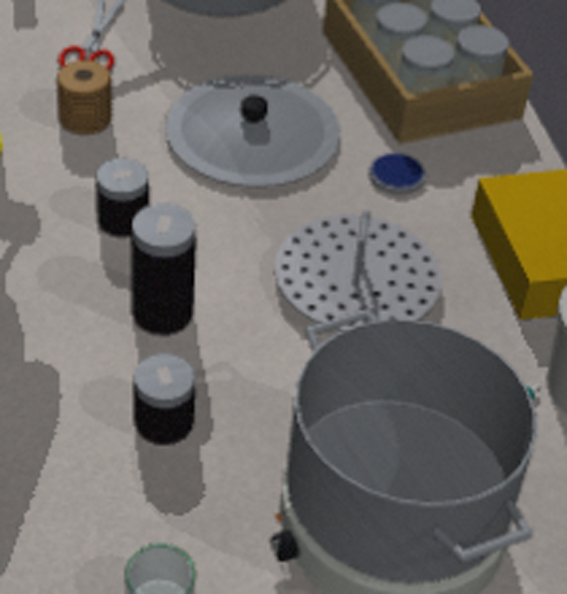

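```bash
python3 - <<'E'
from h import *
t=cv2.imread("pics/top0.png"); s=cv2.imread("pics/side0.png")
crop(t,60,70,230,250,4,"c3.png"); crop(s,230,90,380,210,5,"c4.png")
E
```

```text
(no output)
```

View pics/c3.png

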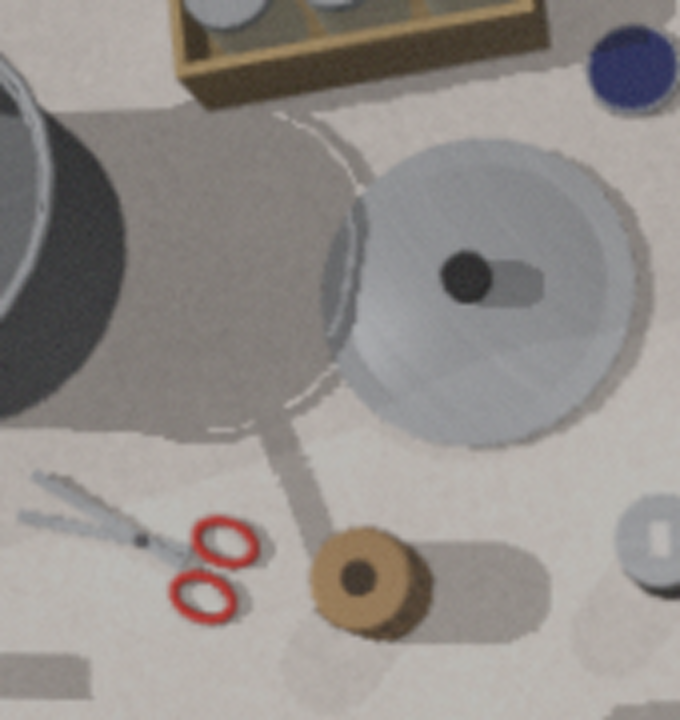

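View pics/c4.png

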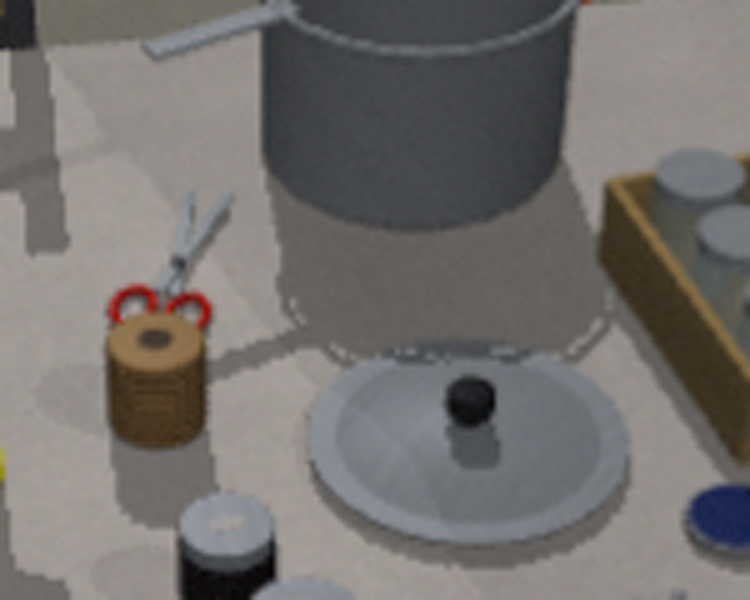

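The crops confirm which object is which:
- **Squat jars:** the ones at top-view (226,206) and (344,203) are half the height of the middle jar (286,194), as the side view shows.
- **Lid:** the steel lid has its knob at (177,140). The yellow lid is left alone.
- **Ring:** the one left of the lid is only the saucepan's shadow.

Next I measure positions.

```bash
python3 - <<'E'
from h import *
T=manip.capture("top");S=manip.capture("side")
t=np.ascontiguousarray(T["color"][:,:,::-1]);s=np.ascontiguousarray(S["color"][:,:,::-1])
def cen(img,box,f):
    x0,y0,x1,y1=box; m=f(img[y0:y1,x0:x1].astype(int)).astype(np.uint8)
    m=cv2.morphologyEx(m,cv2.MORPH_OPEN,np.ones((2,2),np.uint8))
    n,l,st,c=cv2.connectedComponentsWithStats(m); i=1+st[1:,4].argmax(); return c[i]+[x0,y0],st[i]
blk=lambda a:a.max(2)<55
k1=cen(t,(165,128,190,152),blk);k2=cen(s,(312,160,335,182),blk);print("knob",k1,k2,tri([T,S],[k1[0],k2[0]]), plane(T,[k1[0]],.045),plane(S,[k2[0]],.041))
# caps: bright
for nm,b1,b2 in[("A",(212,190,242,222),(262,184,290,225)),("B",(330,188,360,220),(276,258,306,296)),("tall",(270,175,302,212),(274,200,306,256))]:
    g=lambda a:(a.max(2)>75)&(a.max(2)-a.min(2)<40)
    for im,b in((t,b1),(s,b2)):
        a=im[b[1]:b[3],b[0]:b[2]]
        dk=cen(im,b,blk); print(nm,"dark",dk)
print(plane(T,[[226,203]],.072),plane(T,[[344.5,202]],.072))
crop(t,205,180,310,225,7,"d1.png");crop(t,320,180,450,235,6,"d2.png");crop(t,350,70,470,190,5,"d3.png");crop(t,240,80,320,160,7,"d4.png")
crop(s,325,180,435,280,7,"d5.png")
E
```

```text
knob (array([177.66666667, 140.16091954]), array([ 8,  7, 10, 11, 87], dtype=int32)) (array([324.89333333, 171.04      ]), array([ 9,  7,  9, 10, 75], dtype=int32)) [0.5918676  0.29213195 0.02843536] [[0.58378289 0.28836234 0.045     ]] [[0.59131769 0.27778859 0.041     ]]Traceback (most recent call last):
  File "<stdin>", line 15, in <module>
  File "<stdin>", line 7, in cen
ValueError: attempt to get argmax of an empty sequence
```

```bash
python3 - <<'E'
from h import *
T=manip.capture("top");S=manip.capture("side")
t=np.ascontiguousarray(T["color"][:,:,::-1]);s=np.ascontiguousarray(S["color"][:,:,::-1])
o=manip.observe()["tcp_pos"]
print("base",proj(T,[0,0,0]),proj(S,[0,0,0]),"tcp",proj(T,o),proj(S,o), np.linalg.norm(T["R"]@T["R"].T-np.eye(3)),np.linalg.det(T["R"]),np.linalg.det(S["R"]))
for nm,C,img,b in[("T",T,t,(165,128,190,152)),("S",S,s,(312,160,335,182))]: print(proj(C,[[.585,.285,.031],[.585,.285,.051]]))
crop(t,205,180,310,225,7,"d1.png");crop(t,320,180,450,235,6,"d2.png");crop(t,350,70,470,190,5,"d3.png");crop(t,240,80,320,160,7,"d4.png")
crop(s,325,180,435,280,7,"d5.png");crop(s,180,20,260,120,6,"d6.png")
E
```

```text
base [[289.85568599 363.11290902]] [[141.53029754 261.41975863]] tcp [[ 72.79974033 265.31111935]] [[213.05074013  98.23840213]] 4.829329226860481e-16 1.0000000000000004 1.0
[[180.01742686 141.08793067]
 [178.45090109 139.07455947]]
[[322.41666768 172.22449701]
 [322.75355626 167.50187431]]
```

View pics/d1.png

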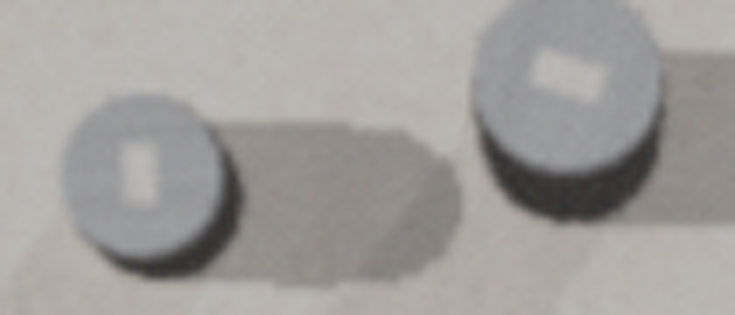

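View pics/d2.png

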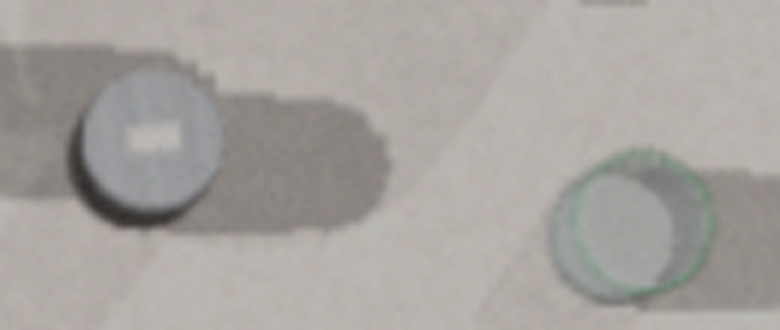

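View pics/d3.png

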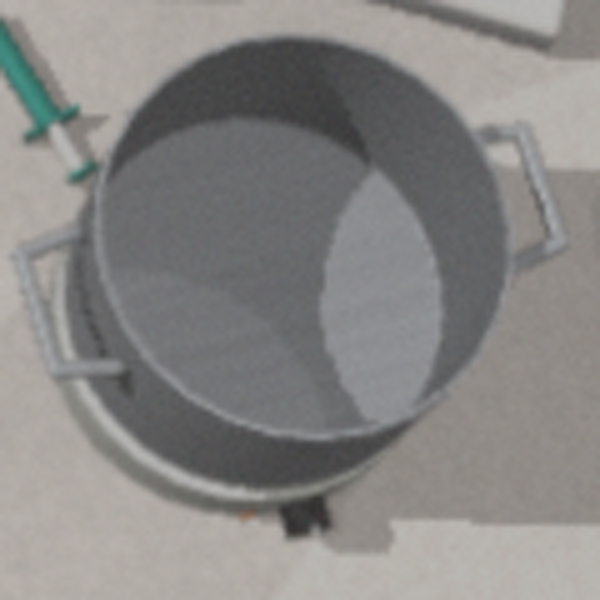

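View pics/d4.png

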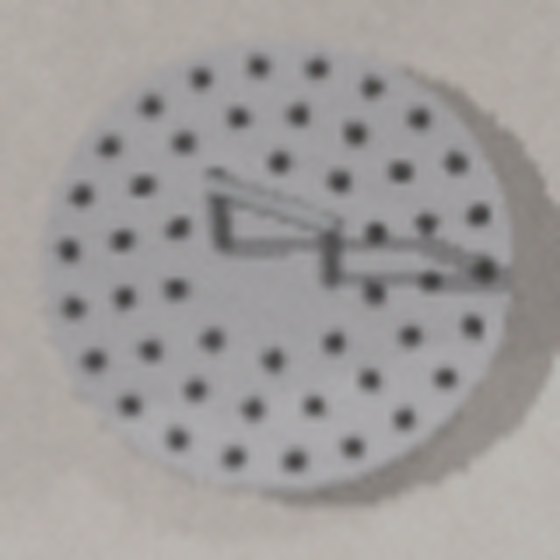

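View pics/d5.png

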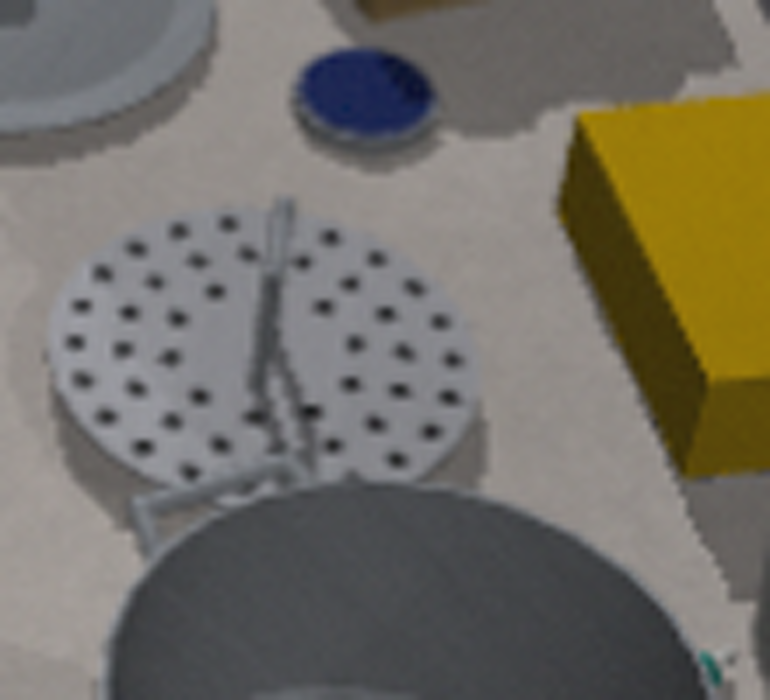

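View pics/d6.png

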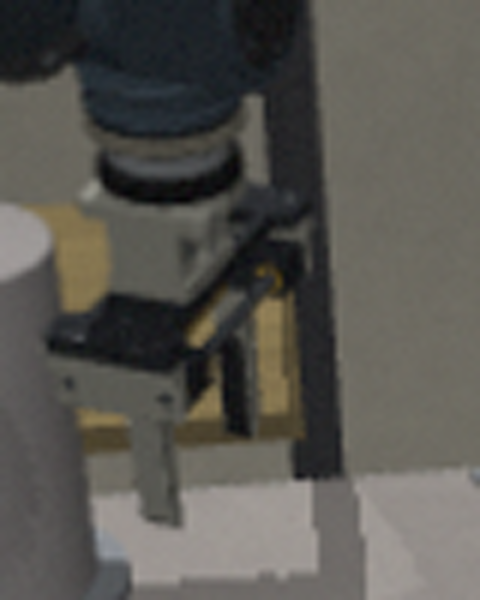

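```bash
cat >> h.py <<'E'
def circ(P):
    A=np.c_[2*P[:,:2],np.ones(len(P))]; b=(P[:,:2]**2).sum(1); x=np.linalg.lstsq(A,b,rcond=None)[0]; r=np.sqrt(x[2]+x[0]**2+x[1]**2)
    return x[:2].round(4),round(float(r),4),(np.hypot(*(P[:,:2]-x[:2]).T)-r).std().round(4)
E
python3 - <<'E'
from h import *
T=manip.capture("top");S=manip.capture("side")
f=lambda pts,k,x,y:np.array(pts)/k+[x-.5+.5/k,y-.5+.5/k]
rim=f([[97,215],[290,37],[510,225],[310,437],[150,350],[440,390],[150,110],[430,90]],5,350,70)
print("rim",circ(plane(T,rim,.178)))
hp=f([[60,310],[255,500],[120,430],[180,480]],5,350,70)
rk=f([[44,270],[278,43],[512,270],[278,490],[110,100],[440,435]],7,240,80)
print("rack",circ(plane(T,rk,.02)))
bar=f([[215,178],[335,224]],7,240,80); B=plane(T,bar,.087); print("bar",B,B.mean(0),np.degrees(np.arctan2(*(B[1]-B[0])[[1,0]])))
ft=f([[225,245],[330,280]],7,240,80); B=plane(T,ft,.02); print("feet",B.mean(0),np.degrees(np.arctan2(*(B[1]-B[0])[[1,0]])))
for n,k,x,y,p,h in[("A",7,205,180,[[62,175],[143,94],[223,175],[143,258]],.072),("B",6,320,180,[[82,140],[152,68],[222,140],[152,212]],.072),("tall",7,205,180,[[473,85],[663,85],[568,175],[520,165],[620,160]],.135)]:
    print(n,circ(plane(T,f(p,k,x,y),h)))
lid=f([[334,290],[484,138],[635,290],[490,447],[380,170],[590,395]],4,60,70); print("lid",circ(plane(T,lid,.009)))
sr=f([[47,345],[483,380],[230,205]],7,325,180)
E
```

```text
rim (array([ 0.5969, -0.3   ]), 0.0996, np.float64(0.0018))
rack (array([0.6494, 0.0191]), 0.0912, np.float64(0.0014))
bar [[ 0.66047666  0.0405374   0.087     ]
 [ 0.64187836 -0.00330679  0.087     ]] [0.65117751 0.01861531 0.087     ] -112.98620491911248
feet [0.64936373 0.01903837 0.02      ] -110.25135383372393
A (array([0.4051, 0.1578]), 0.0295, np.float64(0.0003))
B (array([ 0.4051, -0.1443]), 0.03, np.float64(0.0005))
tall (array([0.426, 0.004]), 0.0326, np.float64(0.0003))
lid (array([0.5901, 0.2905]), 0.1081, np.float64(0.0035))
```

Call:
carry_out --series '[{"twist": [0, 0, 7.1], "dp": [0, 0, -4], "grip": 93}, {"twist": [0, 0, 7.1], "dp": [0, 0, -4], "grip": 93}, {"twist": [0, 0, 7.1], "dp": [0, 0, -4], "grip": 93}, {"twist": [0, 0, 7.1], "dp": [0, 0, -4], "grip": 93}, {"twist": [0, 0, 7.1], "dp": [0, 0, -4], "grip": 93}, {"twist": [0, 0, 7.1], "dp": [0, 0, -4], "grip": 93}, {"twist": [0, 0, 7.1], "dp": [0, 0, -4], "grip": 93}, {"twist": [0, 0, 7.1], "dp": [0, 0, -4], "grip": 93}, {"twist": [0, 0, 7.1], "dp": [0, 0, 0], "grip": 93}, {"twist": [0, 0, 7.1], "dp": [0, 0, 0], "grip": 93}, {"twist": [0, 0, 7.1], "dp": [0, 0, 0], "grip": 93}, {"twist": [0, 0, 7.1], "dp": [0, 0, 0], "grip": 93}]'

```text
time: 1.45
tcp_pos: [0.249, 0.4904, 0.2506]
tool_rot: [3.142, 0.0, -0.392]
contact_force: [0.5, 0.3, -0.1]
grip_width: 0.0931
```

```bash
cat >> h.py <<'E'
def rel(xyz):
    "mm shift in tool axes from measured TCP to a world TCP target"
    from scipy.spatial.transform import Rotation as Ro
    s=manip.observe(); R=Ro.from_euler("xyz",s["tool_rot"]).as_matrix()
    print("t",round(s["time"],2),"tcp",s["tcp_pos"].round(4),"rot",np.degrees(s["tool_rot"]).round(2),"F",s["contact_force"].round(1),"w",round(s["grip_width"],4))
    d=R.T@(np.array(xyz)-s["tcp_pos"])*1000; print("d",d.round(1),"norm",np.linalg.norm(d).round(1))
E
python3 -c "
from h import *
rel([.64,.02,.25])"
```

```text
t 1.45 tcp [0.249  0.4904 0.2506] rot [180.     0.   -22.47] F [ 0.5  0.3 -0.1] w 0.0931
d [541.1 285.2   0.6] norm 611.7
```

Call:
carry_out --series '[{"twist": [0, 0, 0], "dp": [34, 18, 0], "grip": 93}, {"twist": [0, 0, 0], "dp": [34, 18, 0], "grip": 93}, {"twist": [0, 0, 0], "dp": [34, 18, 0], "grip": 93}, {"twist": [0, 0, 0], "dp": [34, 18, 0], "grip": 93}, {"twist": [0, 0, 0], "dp": [34, 18, 0], "grip": 93}, {"twist": [0, 0, 0], "dp": [34, 18, 0], "grip": 93}, {"twist": [0, 0, 0], "dp": [34, 18, 0], "grip": 93}, {"twist": [0, 0, 0], "dp": [34, 18, 0], "grip": 93}, {"twist": [0, 0, 0], "dp": [34, 18, 0], "grip": 93}, {"twist": [0, 0, 0], "dp": [34, 18, 0], "grip": 93}, {"twist": [0, 0, 0], "dp": [34, 18, 0], "grip": 93}, {"twist": [0, 0, 0], "dp": [34, 18, 0], "grip": 93}]'

```text
time: 2.45
tcp_pos: [0.5466, 0.1349, 0.2508]
tool_rot: [-3.141, -0.0, -0.386]
contact_force: [-0.1, 0.5, 0.0]
grip_width: 0.0929
```

Call:
carry_out --series '[{"twist": [0, 0, 0], "dp": [34, 18, 0], "grip": 93}, {"twist": [0, 0, 0], "dp": [34, 18, 0], "grip": 93}, {"twist": [0, 0, 0], "dp": [34, 18, 0], "grip": 93}, {"twist": [0, 0, 0], "dp": [30, 14, 0], "grip": 93}, {"twist": [0, 0, 0], "dp": [0, 0, 0], "grip": 93}, {"twist": [0, 0, 0], "dp": [0, 0, 0], "grip": 93}]'

```text
time: 2.95
tcp_pos: [0.6427, 0.0228, 0.2499]
tool_rot: [3.141, 0.001, -0.388]
contact_force: [-1.1, 0.4, -0.3]
grip_width: 0.0927
```

```bash
python3 -c "
from h import *
rel([.65,.0188,.25])
c=manip.capture('wrist');cv2.imwrite('pics/w1.png',c['color'][:,:,::-1]);print(proj(c,[[.65,.0188,.086],[.65,.0188,.02]]))"
```

```text
t 2.95 tcp [0.6427 0.0228 0.2499] rot [ 1.7999e+02  5.0000e-02 -2.2240e+01] F [-1.1  0.4 -0.3] w 0.0927
d [ 8.3  0.9 -0.1] norm 8.4
[[288.88998316 194.40985624]
 [287.66906366 182.06425359]]
```

View pics/w1.png

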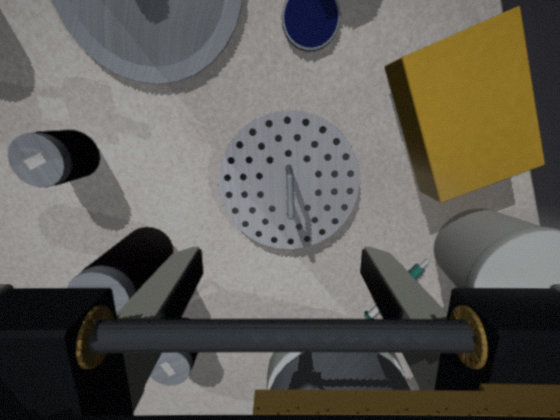

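The wrist picture shows the rack's top bar upright from (289,167) to (290,218). It is centred within about 1 px of the prediction and lies square to the jaws. I descend and pinch it.

Call:
carry_out --series '[{"twist": [0, 0, 0], "dp": [9, 0, 20], "grip": 93}, {"twist": [0, 0, 0], "dp": [0, 0, 35], "grip": 70}, {"twist": [0, 0, 0], "dp": [0, 0, 35], "grip": 60}, {"twist": [0, 0, 0], "dp": [0, 0, 35], "grip": 60}, {"twist": [0, 0, 0], "dp": [0, 0, 30], "grip": 60}, {"twist": [0, 0, 0], "dp": [0, 0, 20], "grip": 60}, {"twist": [0, 0, 0], "dp": [0, 0, 10], "grip": 60}, {"twist": [0, 0, 0], "dp": [0, 0, 0], "grip": 30}, {"twist": [0, 0, 0], "dp": [0, 0, 0], "grip": 0}, {"twist": [0, 0, 0], "dp": [0, 0, 0], "grip": 0}, {"twist": [0, 0, 0], "dp": [0, 0, 0], "grip": 0}, {"twist": [0, 0, 0], "dp": [0, 0, 0], "grip": 0}]'

```text
time: 4.0
tcp_pos: [0.6512, 0.0207, 0.067]
tool_rot: [-3.141, -0.002, -0.386]
contact_force: [0.7, 0.5, 0.3]
grip_width: 0.0311
```

Call:
carry_out --series '[{"twist": [0, 0, 0], "dp": [0, 0, 0], "grip": 0}, {"twist": [0, 0, 0], "dp": [0, 0, 0], "grip": 0}, {"twist": [0, 0, 0], "dp": [0, 0, 0], "grip": 0}, {"twist": [0, 0, 0], "dp": [0, 0, 0], "grip": 0}]'

```text
time: 4.33
tcp_pos: [0.6508, 0.0206, 0.0657]
tool_rot: [-3.142, -0.0, -0.386]
contact_force: [0.3, 0.6, -1.9]
grip_width: 0.0067
```

```bash
python3 -c "
from h import *
rel([.5969,-.30,.285])
c=manip.capture('wrist');cv2.imwrite('pics/w2.png',c['color'][:,:,::-1])"
```

```text
t 4.33 tcp [0.6508 0.0206 0.0657] rot [-1.800e+02 -2.000e-02 -2.212e+01] F [ 0.3  0.6 -1.9] w 0.0067
d [  70.9  317.2 -219.3] norm 392.1
```

View pics/w2.png

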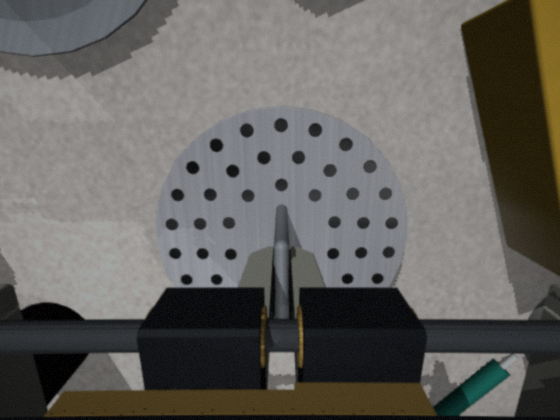

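Call:
carry_out --series '[{"twist": [0, 0, 0], "dp": [0, 0, -10], "grip": 0}, {"twist": [0, 0, 0], "dp": [0, 0, -20], "grip": 0}, {"twist": [0, 0, 0], "dp": [0, 0, -25], "grip": 0}, {"twist": [0, 0, 0], "dp": [0, 0, -25], "grip": 0}, {"twist": [0, 0, 0], "dp": [0, 0, -25], "grip": 0}, {"twist": [0, 0, 0], "dp": [0, 0, -25], "grip": 0}, {"twist": [0, 0, 0], "dp": [0, 0, -25], "grip": 0}, {"twist": [0, 0, 0], "dp": [0, 0, -25], "grip": 0}, {"twist": [0, 0, 0], "dp": [0, 0, -25], "grip": 0}, {"twist": [0, 0, 0], "dp": [0, 0, -15], "grip": 0}, {"twist": [0, 0, 0], "dp": [0, 0, 0], "grip": 0}, {"twist": [0, 0, 0], "dp": [0, 0, 0], "grip": 0}]'

```text
time: 5.38
tcp_pos: [0.6505, 0.0206, 0.2859]
tool_rot: [-3.141, -0.001, -0.386]
contact_force: [-0.1, 0.2, -1.9]
grip_width: 0.007
```

```bash
python3 -c "
from h import *
rel([.597,-.298,.285])
S=manip.capture('side');s=np.ascontiguousarray(S['color'][:,:,::-1]);crop(s,300,120,440,350,2.6,'s2.png');
s0=cv2.imread('pics/side0.png');crop(s0,325,245,440,345,6,'s3.png');crop(s,300,100,440,250,4,'s4.png')
"
```

```text
t 5.38 tcp [0.6505 0.0206 0.2859] rot [-1.7999e+02 -3.0000e-02 -2.2120e+01] F [-0.1  0.2 -1.9] w 0.007
d [ 70.4 315.3   0.8] norm 323.1
```

View pics/s4.png

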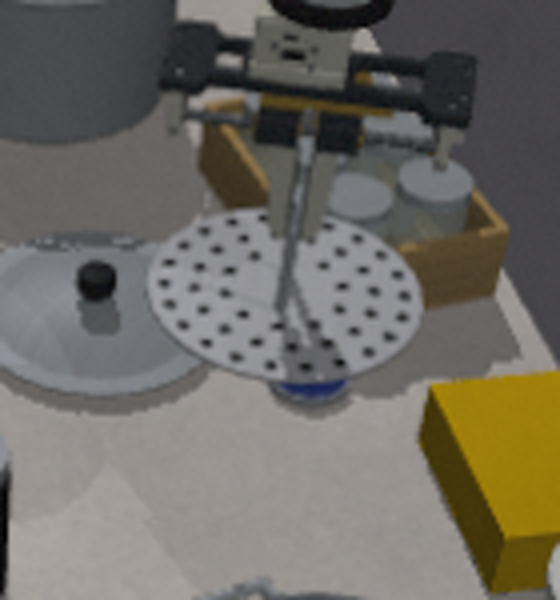

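View pics/s3.png

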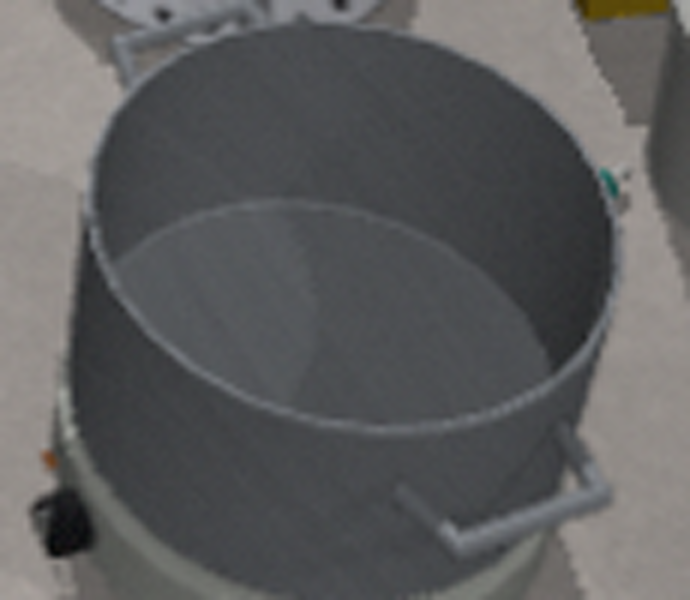

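```bash
python3 -c "
from h import *
S=manip.capture('side');T=manip.capture('top')
cv2.imwrite('pics/t5.png',T['color'][:,:,::-1])
f=lambda pts,k,x,y:np.array(pts)/k+[x-.5+.5/k,y-.5+.5/k]
print(circ(plane(S,f([[90,190],[130,90],[320,23],[500,70],[618,240],[550,385],[400,430],[220,380],[130,290]],6,325,245),.178)))
print('rack in hand',circ(plane(S,f([[148,280],[285,210],[424,300],[285,380],[175,335],[400,255]],4,300,100),.24)))
t=np.ascontiguousarray(T['color'][:,:,::-1]);crop(t,220,40,340,170,5,'t6.png')
"
```

```text
(array([ 0.5988, -0.3045]), 0.1004, np.float64(0.0013))
rack in hand (array([0.6496, 0.0117]), 0.0914, np.float64(0.0005))
```

View pics/t6.png

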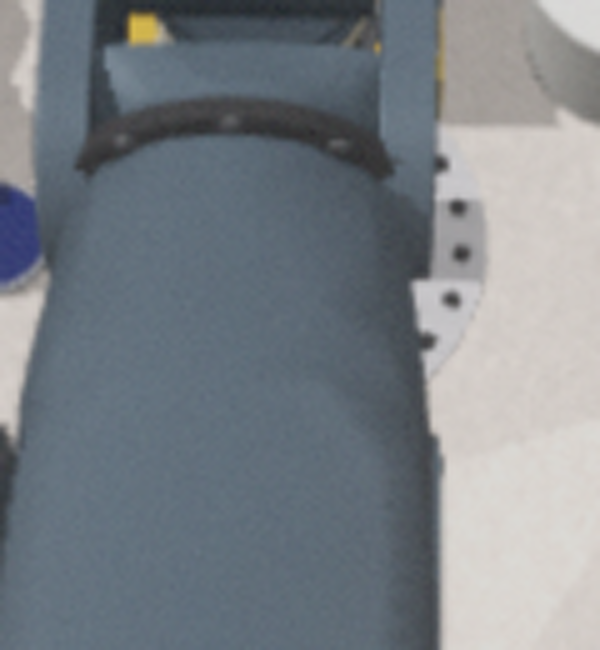

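Call:
carry_out --series '[{"twist": [0, 0, 0], "dp": [5, 20, 0], "grip": 0}, {"twist": [0, 0, 0], "dp": [7, 30, 0], "grip": 0}, {"twist": [0, 0, 0], "dp": [7, 32, 0], "grip": 0}, {"twist": [0, 0, 0], "dp": [7, 32, 0], "grip": 0}, {"twist": [0, 0, 0], "dp": [7, 32, 0], "grip": 0}, {"twist": [0, 0, 0], "dp": [7, 32, 0], "grip": 0}, {"twist": [0, 0, 0], "dp": [7, 32, 0], "grip": 0}, {"twist": [0, 0, 0], "dp": [7, 32, 0], "grip": 0}, {"twist": [0, 0, 0], "dp": [7, 30, 0], "grip": 0}, {"twist": [0, 0, 0], "dp": [5, 25, 0], "grip": 0}, {"twist": [0, 0, 0], "dp": [4, 18, 0], "grip": 0}, {"twist": [0, 0, 0], "dp": [0, 0, 0], "grip": 0}]'

```text
time: 6.53
tcp_pos: [0.5955, -0.3008, 0.2839]
tool_rot: [3.141, 0.002, -0.389]
contact_force: [-0.5, -0.4, -3.1]
grip_width: 0.0069
```

Call:
carry_out --series '[{"twist": [0, 0, 0], "dp": [0, 0, 15], "grip": 0}, {"twist": [0, 0, 0], "dp": [0, 0, 10], "grip": 0}, {"twist": [0, 0, 0], "dp": [0, 0, 0], "grip": 0}]'

```text
time: 6.78
tcp_pos: [0.5959, -0.2965, 0.2571]
tool_rot: [-3.141, 0.005, -0.386]
contact_force: [0.2, -0.5, -2.9]
grip_width: 0.0069
```

```bash
python3 -c "
from h import *
rel([.597,-.2985,.128])
S=manip.capture('side');s=np.ascontiguousarray(S['color'][:,:,::-1]);crop(s,310,200,450,360,5,'s7.png')
c=manip.capture('wrist');cv2.imwrite('pics/w7.png',c['color'][:,:,::-1])
"
```

```text
t 6.78 tcp [ 0.5959 -0.2965  0.2571] rot [-179.95    0.31  -22.1 ] F [ 0.2 -0.5 -2.9] w 0.0069
d [  2.5   1.6 129.1] norm 129.2
```

View pics/s7.png

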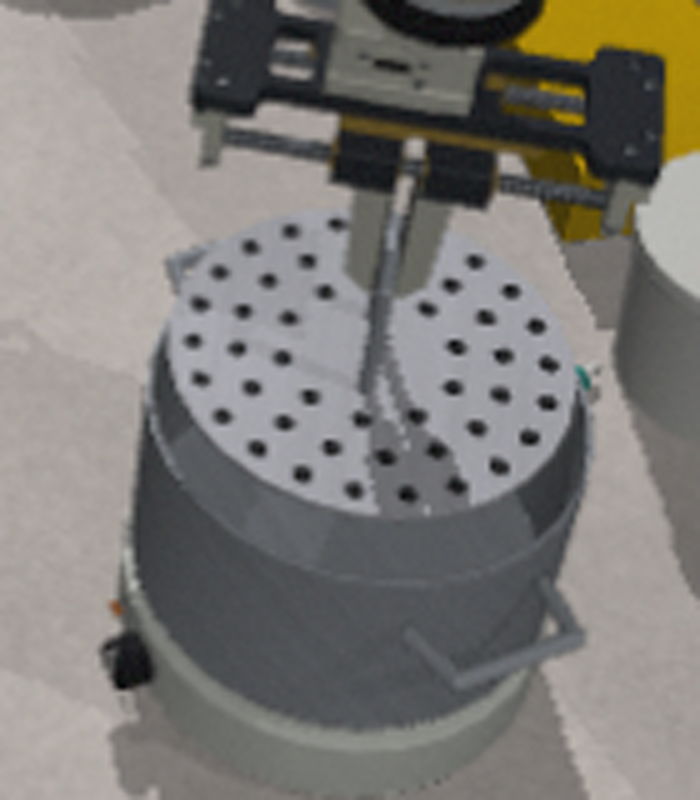

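View pics/w7.png

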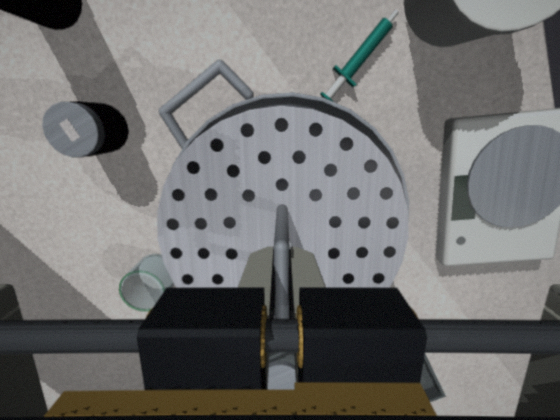

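```bash
python3 -c "
from h import *
S=manip.capture('side')
f=lambda pts,k,x,y:np.array(pts)/k+[x-.5+.5/k,y-.5+.5/k]
P=plane(S,f([[167,340],[582,385],[430,517],[300,490],[330,208],[230,245],[540,285],[540,470],[200,420]],5,310,200),.212);print(circ(P))
rel([.597,-.2985,.128])
"
```

```text
(array([ 0.5968, -0.3039]), 0.0914, np.float64(0.0016))
t 6.93 tcp [ 0.5971 -0.2971  0.2607] rot [-1.800e+02  1.000e-02 -2.208e+01] F [ 0.3  0.1 -1.9] w 0.0071
d [  0.5   1.3 132.7] norm 132.7
```

Call:
carry_out --series '[{"twist": [0, 0, 0], "dp": [1, 0.5, 5], "grip": 0}, {"twist": [0, 0, 0], "dp": [0, 0, 15], "grip": 0}, {"twist": [0, 0, 0], "dp": [0, 0, 20], "grip": 0}, {"twist": [0, 0, 0], "dp": [0, 0, 20], "grip": 0}, {"twist": [0, 0, 0], "dp": [0, 0, 20], "grip": 0}, {"twist": [0, 0, 0], "dp": [0, 0, 20], "grip": 0}, {"twist": [0, 0, 0], "dp": [0, 0, 15], "grip": 0}, {"twist": [0, 0, 0], "dp": [0, 0, 8], "grip": 0}, {"twist": [0, 0, 0], "dp": [0, 0, 4], "grip": 0}, {"twist": [0, 0, 0], "dp": [0, 0, 0], "grip": 0}, {"twist": [0, 0, 0], "dp": [0, 0, 0], "grip": 0}]'

```text
time: 7.85
tcp_pos: [0.5981, -0.2986, 0.1346]
tool_rot: [3.141, -0.001, -0.386]
contact_force: [0.1, -0.0, -2.5]
grip_width: 0.007
```

Call:
carry_out --series '[{"twist": [0, 0, 0], "dp": [0, 0, 2], "grip": 0}, {"twist": [0, 0, 0], "dp": [0, 0, 2], "grip": 0}, {"twist": [0, 0, 0], "dp": [0, 0, 1], "grip": 0}, {"twist": [0, 0, 0], "dp": [0, 0, 0], "grip": 0}, {"twist": [0, 0, 0], "dp": [0, 0, 0], "grip": 0}]'

```text
time: 8.27
tcp_pos: [0.5977, -0.2984, 0.1288]
tool_rot: [3.142, -0.0, -0.386]
contact_force: [0.1, -0.0, -2.4]
grip_width: 0.0069
```

```bash
python3 -c "
from h import *
rel([.598,-.298,.128])
S=manip.capture('side');s=np.ascontiguousarray(S['color'][:,:,::-1]);crop(s,310,200,450,360,4,'s8.png')
"
```

```text
t 8.27 tcp [ 0.5977 -0.2984  0.1288] rot [ 1.800e+02 -1.000e-02 -2.212e+01] F [ 0.1 -0.  -2.4] w 0.0069
d [ 0.1 -0.5  0.8] norm 1.0
```

View pics/s8.png

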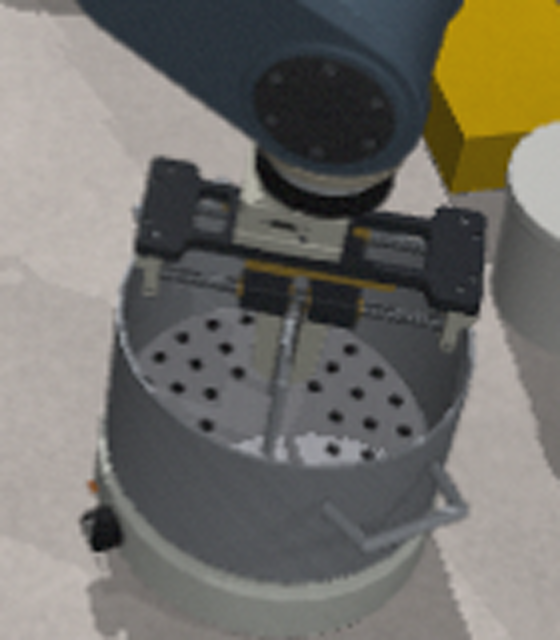

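Call:
carry_out --series '[{"twist": [0, 0, 0], "dp": [0, 0, 1], "grip": 0}, {"twist": [0, 0, 0], "dp": [0, 0, 0], "grip": 0}, {"twist": [0, 0, 0], "dp": [0, 0, 0], "grip": 0}]'

```text
time: 8.57
tcp_pos: [0.5978, -0.2984, 0.1286]
tool_rot: [3.142, -0.001, -0.386]
contact_force: [-3.2, 2.1, 5.3]
grip_width: 0.007
```

Call:
carry_out --series '[{"twist": [0, 0, 0], "dp": [0, 0, 1], "grip": 0}, {"twist": [0, 0, 0], "dp": [0, 0, 0], "grip": 0}, {"twist": [0, 0, 0], "dp": [0, 0, 0], "grip": 0}]'

```text
time: 8.82
tcp_pos: [0.5978, -0.2985, 0.1285]
tool_rot: [3.141, -0.001, -0.386]
contact_force: [-5.8, 3.1, 12.4]
grip_width: 0.0068
```

Call:
carry_out --series '[{"twist": [0, 0, 0], "dp": [0, 0, -1], "grip": 0}, {"twist": [0, 0, 0], "dp": [0, 0, 0], "grip": 40}, {"twist": [0, 0, 0], "dp": [0, 0, 0], "grip": 40}, {"twist": [0, 0, 0], "dp": [0, 0, 0], "grip": 40}, {"twist": [0, 0, 0], "dp": [0, 0, 0], "grip": 40}, {"twist": [0, 0, 0], "dp": [0, 0, -10], "grip": 40}, {"twist": [0, 0, 0], "dp": [0, 0, -25], "grip": 40}, {"twist": [0, 0, 0], "dp": [0, 0, -30], "grip": 40}, {"twist": [0, 0, 0], "dp": [0, 0, -30], "grip": 60}, {"twist": [0, 0, 0], "dp": [0, 0, -30], "grip": 93}, {"twist": [0, 0, 0], "dp": [0, 0, 0], "grip": 93}, {"twist": [0, 0, 0], "dp": [0, 0, 0], "grip": 93}]'

```text
time: 9.82
tcp_pos: [0.5982, -0.2988, 0.255]
tool_rot: [3.141, -0.004, -0.386]
contact_force: [-0.2, -0.9, -0.5]
grip_width: 0.0622
```

```bash
python3 -c "
from h import *
rel([.4051,-.1443,.253])
S=manip.capture('wrist');cv2.imwrite('pics/w9.png',S['color'][:,:,::-1]); print(proj(S,[[.5969,-.3,.149],[.5969,-.3,.083],[.5969,-.3,.178]]))
"
```

```text
t 9.82 tcp [ 0.5982 -0.2988  0.255 ] rot [179.97  -0.22 -22.12] F [-0.2 -0.9 -0.5] w 0.0622
d [-237.   -70.4    1. ] norm 247.3
[[280.00259421 210.47636125]
 [279.92845987 193.23369257]
 [280.04663368 220.73546   ]]
```

View pics/w9.png

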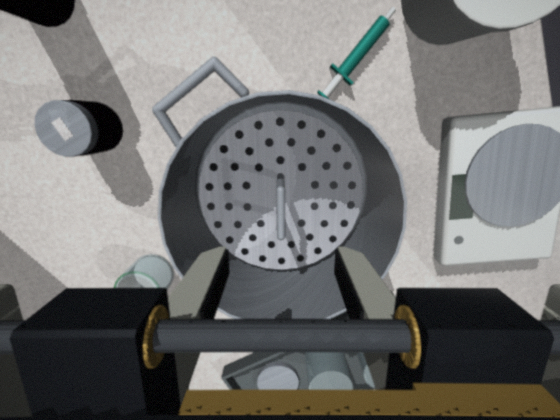

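The rack lies level on the pot floor, centred (image ~(281,188)), with its loop upright at column 280. Next I turn 90° for the nearer squat jar, jar B at top-view (344,203).

Call:
carry_out --series '[{"twist": [0, 0, -7], "dp": [0, 0, 0], "grip": 93}, {"twist": [0, 0, -7], "dp": [0, 0, 0], "grip": 93}, {"twist": [0, 0, -7], "dp": [0, 0, 0], "grip": 93}, {"twist": [0, 0, -7], "dp": [0, 0, 0], "grip": 93}, {"twist": [0, 0, -7], "dp": [0, 0, 0], "grip": 93}, {"twist": [0, 0, -7], "dp": [0, 0, 0], "grip": 93}, {"twist": [0, 0, -7], "dp": [0, 0, 0], "grip": 93}, {"twist": [0, 0, -7], "dp": [0, 0, 0], "grip": 93}, {"twist": [0, 0, -7], "dp": [0, 0, 0], "grip": 93}, {"twist": [0, 0, -7], "dp": [0, 0, 0], "grip": 93}, {"twist": [0, 0, -7], "dp": [0, 0, 0], "grip": 93}, {"twist": [0, 0, -7], "dp": [0, 0, 0], "grip": 93}]'

```text
time: 10.87
tcp_pos: [0.5971, -0.2981, 0.2509]
tool_rot: [-3.139, -0.0, 1.086]
contact_force: [0.6, -0.3, 0.2]
grip_width: 0.0931
```

Call:
carry_out --series '[{"twist": [0, 0, -6], "dp": [0, 0, 0], "grip": 93}, {"twist": [0, 0, 0], "dp": [0, 0, 0], "grip": 93}]'

```text
time: 11.03
tcp_pos: [0.5971, -0.2981, 0.2511]
tool_rot: [-3.139, -0.0, 1.189]
contact_force: [0.0, -0.7, -0.4]
grip_width: 0.093
```

```bash
python3 -c "
from h import *
rel([.4051,-.1443,.253])
"
```

```text
t 11.03 tcp [ 0.5971 -0.2981  0.2511] rot [-1.7985e+02 -2.0000e-02  6.8150e+01] F [ 0.  -0.7 -0.4] w 0.093
d [  71.3 -235.5   -1.3] norm 246.0
```

Call:
carry_out --series '[{"twist": [0, 0, 0], "dp": [7, -24, 0], "grip": 93}, {"twist": [0, 0, 0], "dp": [10, -34, 0], "grip": 93}, {"twist": [0, 0, 0], "dp": [10, -34, 0], "grip": 93}, {"twist": [0, 0, 0], "dp": [10, -34, 0], "grip": 93}, {"twist": [0, 0, 0], "dp": [10, -34, 0], "grip": 93}, {"twist": [0, 0, 0], "dp": [10, -34, 0], "grip": 93}, {"twist": [0, 0, 0], "dp": [8, -24, 0], "grip": 93}, {"twist": [0, 0, 0], "dp": [6, -18, 0], "grip": 93}, {"twist": [0, 0, 0], "dp": [0, 0, 0], "grip": 93}, {"twist": [0, 0, 0], "dp": [0, 0, 0], "grip": 93}]'

```text
time: 11.87
tcp_pos: [0.4054, -0.1435, 0.2525]
tool_rot: [-3.141, 0.0, 1.182]
contact_force: [0.4, -0.7, 0.7]
grip_width: 0.0933
```

```bash
python3 -c "
from h import *
rel([.4051,-.1443,.03])
S=manip.capture('wrist');cv2.imwrite('pics/w10.png',S['color'][:,:,::-1]); print(proj(S,[[.4051,-.1443,.072],[.4051,-.1443,.0]]))
"
```

```text
t 11.87 tcp [ 0.4054 -0.1435  0.2525] rot [-179.99    0.     67.75] F [ 0.4 -0.7  0.7] w 0.0933
d [ -0.9   0.  222.5] norm 222.5
[[280.83373536 190.24453957]
 [280.94566503 178.09161275]]
```

View pics/w10.png

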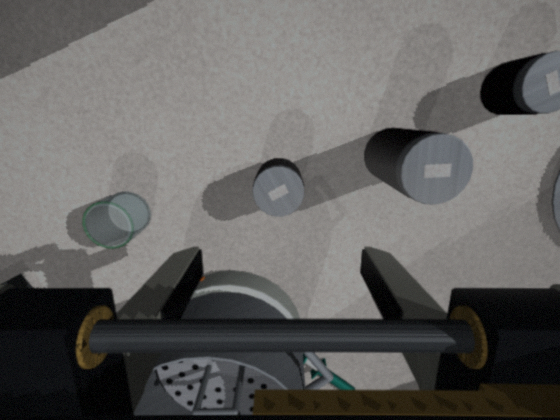

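Call:
carry_out --series '[{"twist": [0, 0, 0], "dp": [-2, 1, 10], "grip": 93}, {"twist": [0, 0, 0], "dp": [0, 0, 30], "grip": 93}, {"twist": [0, 0, 0], "dp": [0, 0, 35], "grip": 93}, {"twist": [0, 0, 0], "dp": [0, 0, 35], "grip": 93}, {"twist": [0, 0, 0], "dp": [0, 0, 30], "grip": 93}, {"twist": [0, 0, 0], "dp": [0, 0, 25], "grip": 93}, {"twist": [0, 0, 0], "dp": [0, 0, 20], "grip": 93}, {"twist": [0, 0, 0], "dp": [0, 0, 0], "grip": 93}, {"twist": [0, 0, 0], "dp": [0, 0, 0], "grip": 93}]'

```text
time: 12.67
tcp_pos: [0.4055, -0.1461, 0.0666]
tool_rot: [-3.139, -0.0, 1.184]
contact_force: [0.4, 0.1, 0.2]
grip_width: 0.0928
```

```bash
python3 -c "
from h import *
rel([.4051,-.1443,.033])
S=manip.capture('wrist');cv2.imwrite('pics/w11.png',S['color'][:,:,::-1])
s=manip.capture('side')['color'][:,:,::-1]; crop(np.ascontiguousarray(s),220,180,360,330,4,'s11.png')
"
```

```text
t 12.67 tcp [ 0.4055 -0.1461  0.0666] rot [-1.7984e+02 -1.0000e-02  6.7820e+01] F [0.4 0.1 0.2] w 0.0928
d [ 1.5 -1.  33.6] norm 33.7
```

View pics/w11.png

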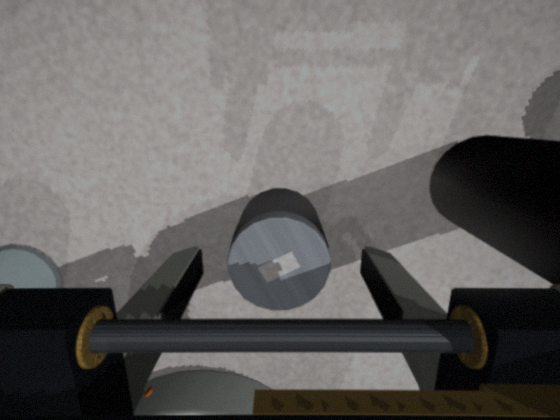

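View pics/s11.png

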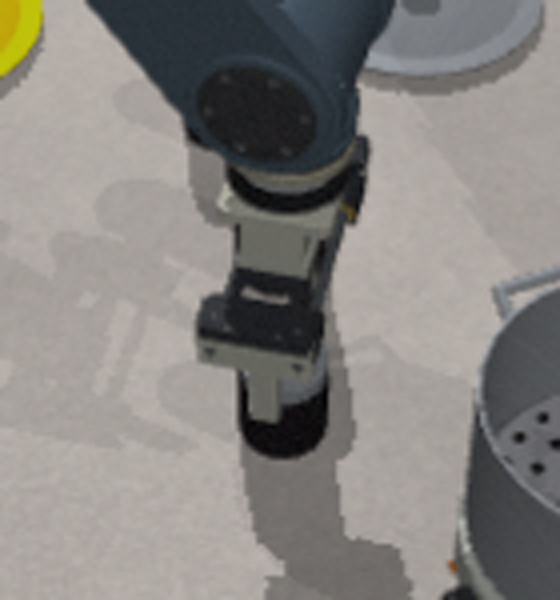

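```bash
python3 -c "
from h import *
S=manip.capture('wrist');p=manip.observe()['tcp_pos']; print(proj(S,[p[0],p[1],.072]))
"
```

```text
[[281.74200184 264.13994872]]
```

Call:
carry_out --series '[{"twist": [0, 0, 0], "dp": [-1, -2, 15], "grip": 93}, {"twist": [0, 0, 0], "dp": [0, 0, 13], "grip": 93}, {"twist": [0, 0, 0], "dp": [0, 0, 5], "grip": 93}, {"twist": [0, 0, 0], "dp": [0, 0, 0], "grip": 75}, {"twist": [0, 0, 0], "dp": [0, 0, 0], "grip": 65}, {"twist": [0, 0, 0], "dp": [0, 0, 0], "grip": 50}, {"twist": [0, 0, 0], "dp": [0, 0, 0], "grip": 50}, {"twist": [0, 0, 0], "dp": [0, 0, 0], "grip": 50}, {"twist": [0, 0, 0], "dp": [0, 0, 0], "grip": 50}, {"twist": [0, 0, 0], "dp": [0, 0, 0], "grip": 50}]'

```text
time: 13.65
tcp_pos: [0.404, -0.1463, 0.0351]
tool_rot: [3.141, 0.0, 1.185]
contact_force: [-0.7, 1.4, 6.5]
grip_width: 0.0614
```

```bash
python3 -c "
from h import *
rel([.642,-.3175,.24])
"
```

```text
t 13.65 tcp [ 0.404  -0.1463  0.0351] rot [179.95   0.    67.89] F [-0.7  1.4  6.5] w 0.0614
d [ -69.   285.1 -204.7] norm 357.7
```

Call:
carry_out --series '[{"twist": [0, 0, 0], "dp": [0, 0, -5], "grip": 50}, {"twist": [0, 0, 0], "dp": [0, 0, -15], "grip": 50}, {"twist": [0, 0, 0], "dp": [0, 0, -20], "grip": 50}, {"twist": [0, 0, 0], "dp": [0, 0, -25], "grip": 50}, {"twist": [0, 0, 0], "dp": [0, 0, -30], "grip": 50}, {"twist": [0, 0, 0], "dp": [0, 0, -30], "grip": 50}, {"twist": [0, 0, 0], "dp": [0, 0, -25], "grip": 50}, {"twist": [0, 0, 0], "dp": [0, 0, -25], "grip": 50}, {"twist": [0, 0, 0], "dp": [0, 0, -20], "grip": 50}, {"twist": [0, 0, 0], "dp": [0, 0, -10], "grip": 50}, {"twist": [0, 0, 0], "dp": [0, 0, 0], "grip": 50}]'

```text
time: 14.57
tcp_pos: [0.4043, -0.1464, 0.2418]
tool_rot: [3.138, 0.0, 1.185]
contact_force: [0.9, 0.1, -1.7]
grip_width: 0.0613
```

Call:
carry_out --series '[{"twist": [0, 0, 0], "dp": [-3, 12, 0], "grip": 50}, {"twist": [0, 0, 0], "dp": [-6, 25, 0], "grip": 50}, {"twist": [0, 0, 0], "dp": [-8, 32, 0], "grip": 50}, {"twist": [0, 0, 0], "dp": [-8, 34, 0], "grip": 50}, {"twist": [0, 0, 0], "dp": [-8, 34, 0], "grip": 50}, {"twist": [0, 0, 0], "dp": [-8, 34, 0], "grip": 50}, {"twist": [0, 0, 0], "dp": [-8, 34, 0], "grip": 50}, {"twist": [0, 0, 0], "dp": [-8, 32, 0], "grip": 50}, {"twist": [0, 0, 0], "dp": [-6, 25, 0], "grip": 50}, {"twist": [0, 0, 0], "dp": [-4, 15, 0], "grip": 50}, {"twist": [0, 0, 0], "dp": [-2, 8, 0], "grip": 50}, {"twist": [0, 0, 0], "dp": [0, 0, 0], "grip": 50}]'

```text
time: 15.57
tcp_pos: [0.642, -0.3179, 0.2371]
tool_rot: [-3.139, -0.0, 1.184]
contact_force: [-0.7, 0.4, -2.3]
grip_width: 0.0616
```

Call:
carry_out --series '[{"twist": [0, 0, 0], "dp": [0, 0, 0], "grip": 50}, {"twist": [0, 0, 0], "dp": [0, 0, 0], "grip": 50}]'

```text
time: 15.73
tcp_pos: [0.6411, -0.3169, 0.2389]
tool_rot: [-3.14, -0.0, 1.185]
contact_force: [-0.3, 0.5, -2.3]
grip_width: 0.0616
```

```bash
python3 -c "
from h import *
rel([.642,-.3175,.118])
c=manip.capture('wrist');cv2.imwrite('pics/w12.png',c['color'][:,:,::-1])
S=manip.capture('side');s=np.ascontiguousarray(S['color'][:,:,::-1]);crop(s,310,200,450,360,4,'s12.png')
"
```

```text
t 15.73 tcp [ 0.6411 -0.3169  0.2389] rot [-1.7992e+02 -1.0000e-02  6.7890e+01] F [-0.3  0.5 -2.3] w 0.0616
d [ -0.3   1.2 120.9] norm 120.9
```

View pics/w12.png

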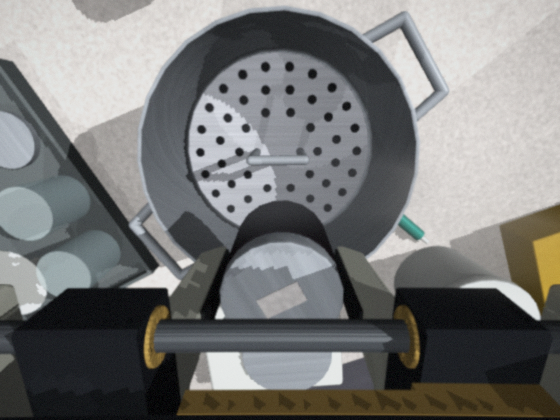

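View pics/s12.png

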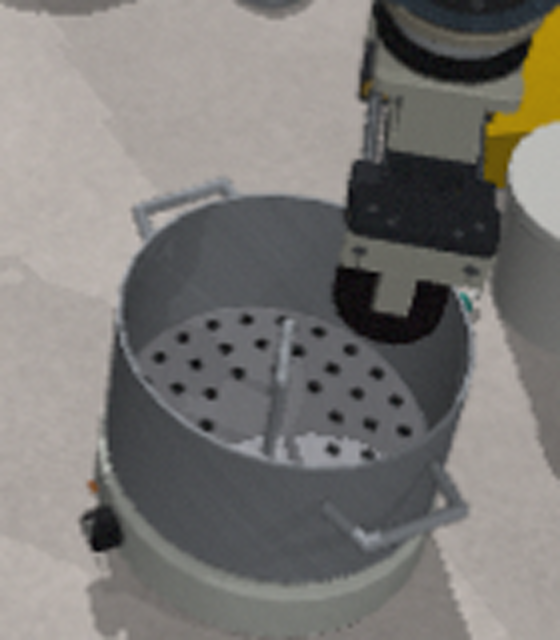

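The wrist view shows the loop bar at row 160 (columns 250–307), parallel to the jaws. The jar is held upright ahead of it, and the pot rim spans columns 140–417.

```bash
python3 -c "
from h import *
c=manip.capture('wrist');print(plane(c,[[250,160],[307,160],[278.5,160]],.149)); print(circ(plane(c,[[140,140],[417,145],[278,8],[180,45],[375,45],[160,215],[398,220]],.178)))
print('deckR',circ(plane(c,[[186,145],[371,145],[280,50]],.083)))
rel([.642,-.3175,.118])
"
```

```text
[[ 0.58813888 -0.32350276  0.149     ]
 [ 0.60576353 -0.28002415  0.149     ]
 [ 0.59694554 -0.30176123  0.149     ]]
(array([ 0.5967, -0.3009]), 0.1004, np.float64(0.0008))
deckR (array([ 0.5979, -0.3028]), 0.0945, np.float64(0.0))
t 15.88 tcp [ 0.6414 -0.317   0.2399] rot [180.    -0.    67.89] F [ 1.   0.1 -2. ] w 0.0615
d [ -0.2   0.8 121.9] norm 121.9
```

Call:
carry_out --series '[{"twist": [0, 0, 0], "dp": [-1.5, 1, 5], "grip": 50}, {"twist": [0, 0, 0], "dp": [0, 0, 15], "grip": 50}, {"twist": [0, 0, 0], "dp": [0, 0, 20], "grip": 50}, {"twist": [0, 0, 0], "dp": [0, 0, 20], "grip": 50}, {"twist": [0, 0, 0], "dp": [0, 0, 20], "grip": 50}, {"twist": [0, 0, 0], "dp": [0, 0, 15], "grip": 50}, {"twist": [0, 0, 0], "dp": [0, 0, 10], "grip": 50}, {"twist": [0, 0, 0], "dp": [0, 0, 6], "grip": 50}, {"twist": [0, 0, 0], "dp": [0, 0, 4], "grip": 50}, {"twist": [0, 0, 0], "dp": [0, 0, 2], "grip": 50}, {"twist": [0, 0, 0], "dp": [0, 0, 0], "grip": 50}, {"twist": [0, 0, 0], "dp": [0, 0, 0], "grip": 50}]'

```text
time: 16.88
tcp_pos: [0.6424, -0.3194, 0.1234]
tool_rot: [3.14, 0.0, 1.185]
contact_force: [0.7, -0.0, -1.9]
grip_width: 0.0615
```

Call:
carry_out --series '[{"twist": [0, 0, 0], "dp": [0, 0, 1.5], "grip": 50}, {"twist": [0, 0, 0], "dp": [0, 0, 1], "grip": 50}, {"twist": [0, 0, 0], "dp": [0, 0, 0], "grip": 50}, {"twist": [0, 0, 0], "dp": [0, 0, 0], "grip": 50}]'

```text
time: 17.22
tcp_pos: [0.6421, -0.3191, 0.1202]
tool_rot: [3.142, -0.0, 1.185]
contact_force: [-0.7, 1.2, -2.9]
grip_width: 0.0616
```

Call:
carry_out --series '[{"twist": [0, 0, 0], "dp": [0, 0, 1.5], "grip": 50}, {"twist": [0, 0, 0], "dp": [0, 0, 0], "grip": 50}, {"twist": [0, 0, 0], "dp": [0, 0, 0], "grip": 50}]'

```text
time: 17.47
tcp_pos: [0.642, -0.3191, 0.1185]
tool_rot: [-3.141, 0.0, 1.185]
contact_force: [-0.0, -0.5, -1.7]
grip_width: 0.0614
```

Call:
carry_out --series '[{"twist": [0, 0, 0], "dp": [0, 0, 1], "grip": 50}, {"twist": [0, 0, 0], "dp": [0, 0, 0], "grip": 50}, {"twist": [0, 0, 0], "dp": [0, 0, 0], "grip": 50}]'

```text
time: 17.72
tcp_pos: [0.6422, -0.3192, 0.1182]
tool_rot: [3.141, 0.0, 1.185]
contact_force: [-1.5, 0.2, 3.2]
grip_width: 0.0615
```

Call:
carry_out --series '[{"twist": [0, 0, 0], "dp": [0, 0, 0.5], "grip": 50}, {"twist": [0, 0, 0], "dp": [0, 0, 0], "grip": 66}, {"twist": [0, 0, 0], "dp": [0, 0, 0], "grip": 76}, {"twist": [0, 0, 0], "dp": [0, 0, 0], "grip": 76}, {"twist": [0, 0, 0], "dp": [0, 0, 0], "grip": 76}, {"twist": [0, 0, 0], "dp": [0, 0, -8], "grip": 76}, {"twist": [0, 0, 0], "dp": [0, 0, -20], "grip": 76}, {"twist": [0, 0, 0], "dp": [0, 0, -30], "grip": 76}, {"twist": [0, 0, 0], "dp": [0, 0, -35], "grip": 76}, {"twist": [0, 0, 0], "dp": [0, 0, -30], "grip": 85}, {"twist": [0, 0, 0], "dp": [0, 0, -12], "grip": 93}, {"twist": [0, 0, 0], "dp": [0, 0, 0], "grip": 93}]'

```text
time: 18.72
tcp_pos: [0.643, -0.3197, 0.256]
tool_rot: [3.136, 0.001, 1.185]
contact_force: [-0.3, 0.3, 0.0]
grip_width: 0.0906
```

```bash
python3 -c "
from h import *
rel([.4051,.1578,.253])
c=manip.capture('wrist');cv2.imwrite('pics/w13.png',c['color'][:,:,::-1])
"
```

```text
t 18.72 tcp [ 0.643  -0.3197  0.256 ] rot [1.7967e+02 5.0000e-02 6.7880e+01] F [-0.3  0.3  0. ] w 0.0906
d [ 3.528e+02 -4.002e+02  4.000e-01] norm 533.5
```

View pics/w13.png

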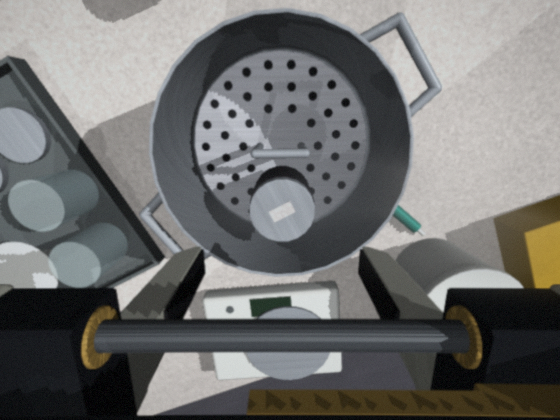

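Jar B stands upright on the deck (cap at ~(282,211)), beyond the loop bar (row 154). Now jar A.

Call:
carry_out --series '[{"twist": [0, 0, 0], "dp": [18, -20, 0], "grip": 93}, {"twist": [0, 0, 0], "dp": [26, -30, 0], "grip": 93}, {"twist": [0, 0, 0], "dp": [26, -30, 0], "grip": 93}, {"twist": [0, 0, 0], "dp": [26, -30, 0], "grip": 93}, {"twist": [0, 0, 0], "dp": [26, -30, 0], "grip": 93}, {"twist": [0, 0, 0], "dp": [26, -30, 0], "grip": 93}, {"twist": [0, 0, 0], "dp": [26, -30, 0], "grip": 93}, {"twist": [0, 0, 0], "dp": [26, -30, 0], "grip": 93}, {"twist": [0, 0, 0], "dp": [26, -30, 0], "grip": 93}, {"twist": [0, 0, 0], "dp": [26, -30, 0], "grip": 93}, {"twist": [0, 0, 0], "dp": [26, -30, 0], "grip": 93}, {"twist": [0, 0, 0], "dp": [26, -30, 0], "grip": 93}]'

```text
time: 19.77
tcp_pos: [0.43, 0.0955, 0.2501]
tool_rot: [-3.139, 0.002, 1.184]
contact_force: [0.0, 0.2, -0.2]
grip_width: 0.093
```

Call:
carry_out --series '[{"twist": [0, 0, 0], "dp": [26, -30, 0], "grip": 93}, {"twist": [0, 0, 0], "dp": [22, -25, 0], "grip": 93}, {"twist": [0, 0, 0], "dp": [0, 0, 0], "grip": 93}, {"twist": [0, 0, 0], "dp": [0, 0, 0], "grip": 93}]'

```text
time: 20.1
tcp_pos: [0.398, 0.1602, 0.2506]
tool_rot: [-3.139, 0.002, 1.188]
contact_force: [0.5, -1.2, 0.4]
grip_width: 0.0928
```

```bash
python3 -c "
from h import *
rel([.4051,.1578,.03])
S=manip.capture('wrist');cv2.imwrite('pics/w14.png',S['color'][:,:,::-1]); p=manip.observe()['tcp_pos']; print(proj(S,[[.4051,.1578,.072],[p[0],p[1],.072]]))
"
```

```text
t 20.1 tcp [0.398  0.1602 0.2506] rot [-1.7987e+02  1.0000e-01  6.8060e+01] F [ 0.5 -1.2  0.4] w 0.0928
d [  0.8   7.9 220.5] norm 220.7
[[282.242735   197.32611542]
 [281.42515482 191.79224993]]
```

View pics/w14.png

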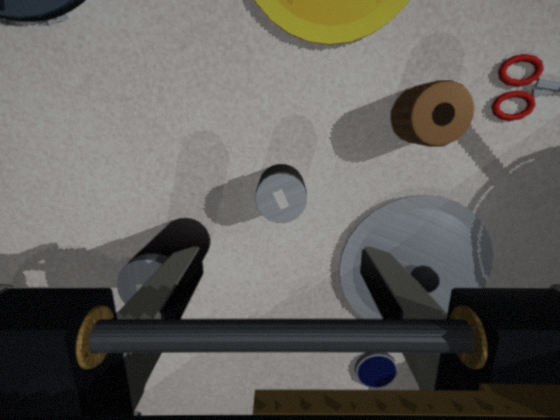

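Call:
carry_out --series '[{"twist": [0, 0, 0], "dp": [-0.5, 8, 10], "grip": 93}, {"twist": [0, 0, 0], "dp": [0, 0, 30], "grip": 93}, {"twist": [0, 0, 0], "dp": [0, 0, 35], "grip": 93}, {"twist": [0, 0, 0], "dp": [0, 0, 35], "grip": 93}, {"twist": [0, 0, 0], "dp": [0, 0, 30], "grip": 93}, {"twist": [0, 0, 0], "dp": [0, 0, 25], "grip": 93}, {"twist": [0, 0, 0], "dp": [0, 0, 20], "grip": 93}, {"twist": [0, 0, 0], "dp": [0, 0, 0], "grip": 93}, {"twist": [0, 0, 0], "dp": [0, 0, 0], "grip": 93}]'

```text
time: 20.9
tcp_pos: [0.4064, 0.1547, 0.0661]
tool_rot: [-3.139, 0.002, 1.183]
contact_force: [-0.4, -0.5, -0.4]
grip_width: 0.0927
```

```bash
python3 -c "
from h import *
rel([.4051,.1578,.033])
S=manip.capture('wrist');cv2.imwrite('pics/w15.png',S['color'][:,:,::-1]); p=manip.observe()['tcp_pos']; print(proj(S,[[p[0],p[1],.072]]))
"
```

```text
t 20.9 tcp [0.4064 0.1547 0.0661] rot [-1.7987e+02  1.1000e-01  6.7790e+01] F [-0.4 -0.5 -0.4] w 0.0927
d [ 2.4 -2.3 33.1] norm 33.2
[[282.77338831 266.35430026]]
```

View pics/w15.png

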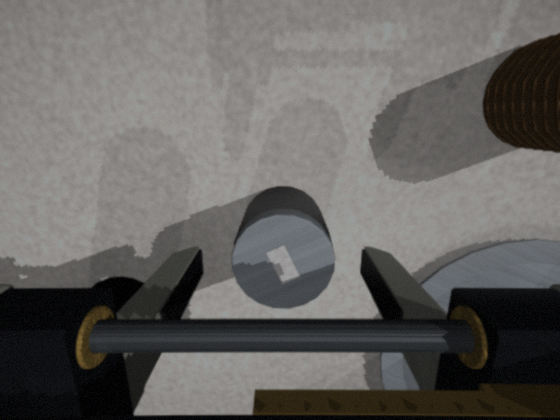

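Call:
carry_out --series '[{"twist": [0, 0, 0], "dp": [0.5, -3, 15], "grip": 93}, {"twist": [0, 0, 0], "dp": [0, 0, 13], "grip": 93}, {"twist": [0, 0, 0], "dp": [0, 0, 5], "grip": 93}, {"twist": [0, 0, 0], "dp": [0, 0, 0], "grip": 75}, {"twist": [0, 0, 0], "dp": [0, 0, 0], "grip": 65}, {"twist": [0, 0, 0], "dp": [0, 0, 0], "grip": 50}, {"twist": [0, 0, 0], "dp": [0, 0, 0], "grip": 50}, {"twist": [0, 0, 0], "dp": [0, 0, 0], "grip": 50}, {"twist": [0, 0, 0], "dp": [0, 0, 0], "grip": 50}, {"twist": [0, 0, 0], "dp": [0, 0, 0], "grip": 50}]'

```text
time: 21.78
tcp_pos: [0.4043, 0.1576, 0.0346]
tool_rot: [3.141, -0.0, 1.185]
contact_force: [-1.4, -0.4, 6.3]
grip_width: 0.0617
```

Call:
carry_out --series '[{"twist": [0, 0, 0], "dp": [0, 0, -5], "grip": 50}, {"twist": [0, 0, 0], "dp": [0, 0, -15], "grip": 50}, {"twist": [0, 0, 0], "dp": [0, 0, -20], "grip": 50}, {"twist": [0, 0, 0], "dp": [0, 0, -25], "grip": 50}, {"twist": [0, 0, 0], "dp": [0, 0, -30], "grip": 50}, {"twist": [0, 0, 0], "dp": [0, 0, -30], "grip": 50}, {"twist": [0, 0, 0], "dp": [0, 0, -25], "grip": 50}, {"twist": [0, 0, 0], "dp": [0, 0, -25], "grip": 50}, {"twist": [0, 0, 0], "dp": [0, 0, -20], "grip": 50}, {"twist": [0, 0, 0], "dp": [0, 0, -15], "grip": 50}, {"twist": [0, 0, 0], "dp": [0, 0, 0], "grip": 50}]'

```text
time: 22.7
tcp_pos: [0.4049, 0.1578, 0.2469]
tool_rot: [3.138, -0.003, 1.185]
contact_force: [0.3, -0.2, -2.5]
grip_width: 0.062
```

```bash
python3 -c "
from h import *
rel([.5527,-.283,.244])
"
```

```text
t 22.7 tcp [0.4049 0.1578 0.2469] rot [ 1.798e+02 -1.600e-01  6.789e+01] F [ 0.3 -0.2 -2.5] w 0.062
d [-352.8  302.8    3. ] norm 465.0
```

Call:
carry_out --series '[{"twist": [0, 0, 0], "dp": [-12, 10, 0], "grip": 50}, {"twist": [0, 0, 0], "dp": [-22, 19, 0], "grip": 50}, {"twist": [0, 0, 0], "dp": [-28, 24, 0], "grip": 50}, {"twist": [0, 0, 0], "dp": [-28, 24, 0], "grip": 50}, {"twist": [0, 0, 0], "dp": [-28, 24, 0], "grip": 50}, {"twist": [0, 0, 0], "dp": [-28, 24, 0], "grip": 50}, {"twist": [0, 0, 0], "dp": [-28, 24, 0], "grip": 50}, {"twist": [0, 0, 0], "dp": [-28, 24, 0], "grip": 50}, {"twist": [0, 0, 0], "dp": [-28, 24, 0], "grip": 50}, {"twist": [0, 0, 0], "dp": [-28, 24, 0], "grip": 50}, {"twist": [0, 0, 0], "dp": [-28, 24, 0], "grip": 50}, {"twist": [0, 0, 0], "dp": [-28, 24, 0], "grip": 50}]'

```text
time: 23.7
tcp_pos: [0.5347, -0.2363, 0.2426]
tool_rot: [-3.14, -0.0, 1.185]
contact_force: [1.2, 0.6, -1.4]
grip_width: 0.0615
```

Call:
carry_out --series '[{"twist": [0, 0, 0], "dp": [-22, 19, 0], "grip": 50}, {"twist": [0, 0, 0], "dp": [-11, 10, 0], "grip": 50}, {"twist": [0, 0, 0], "dp": [-6, 5, 0], "grip": 50}, {"twist": [0, 0, 0], "dp": [0, 0, 0], "grip": 50}, {"twist": [0, 0, 0], "dp": [0, 0, 0], "grip": 50}, {"twist": [0, 0, 0], "dp": [0, 0, 0], "grip": 50}]'

```text
time: 24.2
tcp_pos: [0.5516, -0.2824, 0.2438]
tool_rot: [-3.141, -0.0, 1.186]
contact_force: [-0.1, -0.5, -1.9]
grip_width: 0.0616
```

```bash
python3 -c "
from h import *
rel([.5527,-.283,.118])
c=manip.capture('wrist');cv2.imwrite('pics/w16.png',c['color'][:,:,::-1])
S=manip.capture('side');s=np.ascontiguousarray(S['color'][:,:,::-1]);crop(s,310,200,450,360,4,'s16.png')
"
```

```text
t 24.2 tcp [ 0.5516 -0.2824  0.2438] rot [-1.7995e+02 -2.0000e-02  6.7930e+01] F [-0.1 -0.5 -1.9] w 0.0616
d [ -0.2   1.4 125.8] norm 125.9
```

View pics/w16.png

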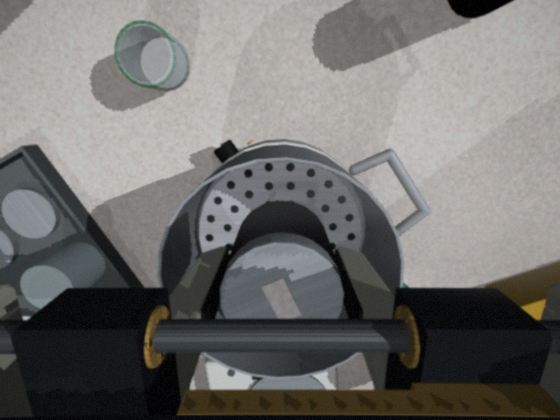

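View pics/s16.png

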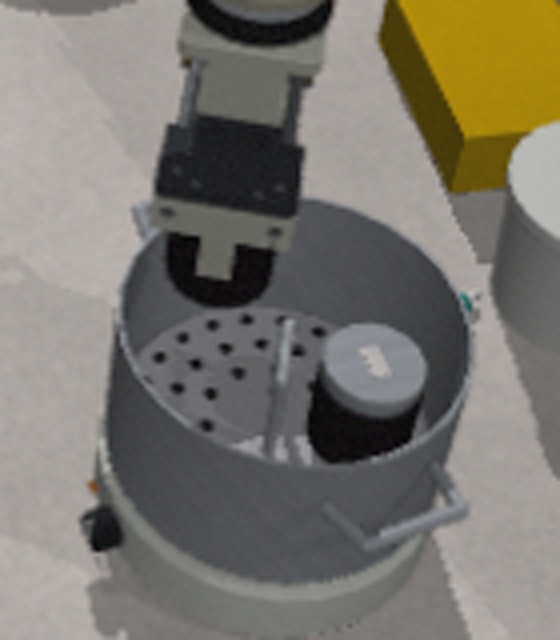

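Jar B is standing on the far side of the loop, and jar A hangs over the near side. I lower jar A.

Call:
carry_out --series '[{"twist": [0, 0, 0], "dp": [0, 1, 5], "grip": 50}, {"twist": [0, 0, 0], "dp": [0, 0, 15], "grip": 50}, {"twist": [0, 0, 0], "dp": [0, 0, 20], "grip": 50}, {"twist": [0, 0, 0], "dp": [0, 0, 20], "grip": 50}, {"twist": [0, 0, 0], "dp": [0, 0, 20], "grip": 50}, {"twist": [0, 0, 0], "dp": [0, 0, 15], "grip": 50}, {"twist": [0, 0, 0], "dp": [0, 0, 11], "grip": 50}, {"twist": [0, 0, 0], "dp": [0, 0, 8], "grip": 50}, {"twist": [0, 0, 0], "dp": [0, 0, 5], "grip": 50}, {"twist": [0, 0, 0], "dp": [0, 0, 3], "grip": 50}, {"twist": [0, 0, 0], "dp": [0, 0, 0], "grip": 50}, {"twist": [0, 0, 0], "dp": [0, 0, 0], "grip": 50}]'

```text
time: 25.3
tcp_pos: [0.5531, -0.2841, 0.1228]
tool_rot: [3.141, 0.0, 1.185]
contact_force: [-0.4, 0.4, -2.4]
grip_width: 0.0617
```

Call:
carry_out --series '[{"twist": [0, 0, 0], "dp": [0, 0, 1.5], "grip": 50}, {"twist": [0, 0, 0], "dp": [0, 0, 0], "grip": 50}, {"twist": [0, 0, 0], "dp": [0, 0, 0], "grip": 50}]'

```text
time: 25.55
tcp_pos: [0.5529, -0.284, 0.121]
tool_rot: [3.141, 0.0, 1.185]
contact_force: [-1.1, 0.5, -1.8]
grip_width: 0.0612
```

Call:
carry_out --series '[{"twist": [0, 0, 0], "dp": [0, 0, 1.5], "grip": 50}, {"twist": [0, 0, 0], "dp": [0, 0, 1], "grip": 50}, {"twist": [0, 0, 0], "dp": [0, 0, 0], "grip": 50}, {"twist": [0, 0, 0], "dp": [0, 0, 0], "grip": 50}]'

```text
time: 25.88
tcp_pos: [0.5527, -0.2839, 0.1181]
tool_rot: [-3.141, -0.0, 1.185]
contact_force: [0.3, -0.4, -1.5]
grip_width: 0.0611
```

Call:
carry_out --series '[{"twist": [0, 0, 0], "dp": [0, 0, 1], "grip": 50}, {"twist": [0, 0, 0], "dp": [0, 0, 0], "grip": 50}, {"twist": [0, 0, 0], "dp": [0, 0, 0], "grip": 50}]'

```text
time: 26.13
tcp_pos: [0.5528, -0.284, 0.1176]
tool_rot: [3.141, 0.0, 1.185]
contact_force: [-1.8, 1.3, 5.5]
grip_width: 0.0614
```

Contact on the deck. I release and rise.

Call:
carry_out --series '[{"twist": [0, 0, 0], "dp": [0, 0, 0], "grip": 66}, {"twist": [0, 0, 0], "dp": [0, 0, 0], "grip": 76}, {"twist": [0, 0, 0], "dp": [0, 0, 0], "grip": 76}, {"twist": [0, 0, 0], "dp": [0, 0, 0], "grip": 76}, {"twist": [0, 0, 0], "dp": [0, 0, -8], "grip": 76}, {"twist": [0, 0, 0], "dp": [0, 0, -20], "grip": 76}, {"twist": [0, 0, 0], "dp": [0, 0, -30], "grip": 76}, {"twist": [0, 0, 0], "dp": [0, 0, -35], "grip": 76}, {"twist": [0, 0, 0], "dp": [0, 0, -35], "grip": 85}, {"twist": [0, 0, 0], "dp": [0, 0, -35], "grip": 93}, {"twist": [0, 0, 0], "dp": [0, 0, -20], "grip": 93}, {"twist": [0, 0, 0], "dp": [0, 0, 0], "grip": 93}]'

```text
time: 27.13
tcp_pos: [0.554, -0.2847, 0.306]
tool_rot: [3.133, 0.001, 1.185]
contact_force: [0.6, 0.3, -0.4]
grip_width: 0.0925
```

```bash
python3 -c "
from h import *
rel([.588,.2895,.30])
c=manip.capture('wrist');cv2.imwrite('pics/w17.png',c['color'][:,:,::-1])
S=manip.capture('side');s=np.ascontiguousarray(S['color'][:,:,::-1]);crop(s,310,200,450,360,4,'s17.png')
"
```

```text
t 27.13 tcp [ 0.554  -0.2847  0.306 ] rot [1.7953e+02 8.0000e-02 6.7890e+01] F [ 0.6  0.3 -0.4] w 0.0925
d [ 544.7 -184.7    3.7] norm 575.2
```

View pics/w17.png

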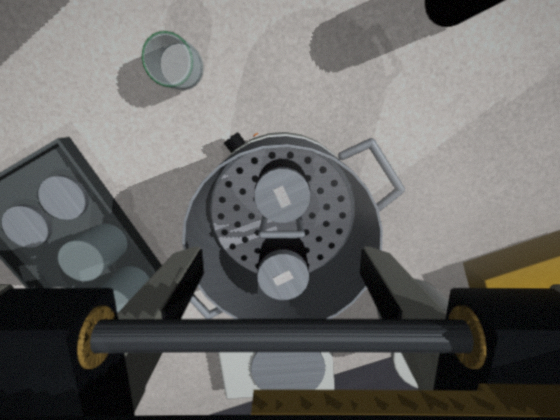

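View pics/s17.png

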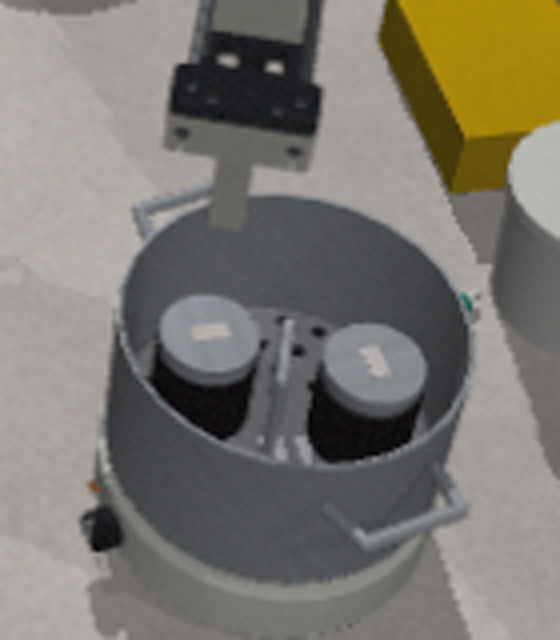

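Both jars are upright, one on each side of the loop (caps at wrist (282,196) and (283,275)). Now the lid.

Call:
carry_out --series '[{"twist": [0, 0, 0], "dp": [20, -7, 0], "grip": 93}, {"twist": [0, 0, 0], "dp": [38, -13, 0], "grip": 93}, {"twist": [0, 0, 0], "dp": [38, -13, 0], "grip": 93}, {"twist": [0, 0, 0], "dp": [38, -13, 0], "grip": 93}, {"twist": [0, 0, 0], "dp": [38, -13, 0], "grip": 93}, {"twist": [0, 0, 0], "dp": [38, -13, 0], "grip": 93}, {"twist": [0, 0, 0], "dp": [38, -13, 0], "grip": 93}, {"twist": [0, 0, 0], "dp": [38, -13, 0], "grip": 93}, {"twist": [0, 0, 0], "dp": [38, -13, 0], "grip": 93}, {"twist": [0, 0, 0], "dp": [38, -13, 0], "grip": 93}, {"twist": [0, 0, 0], "dp": [38, -13, 0], "grip": 93}, {"twist": [0, 0, 0], "dp": [38, -13, 0], "grip": 93}]'

```text
time: 28.23
tcp_pos: [0.5778, 0.1802, 0.2984]
tool_rot: [-3.139, 0.002, 1.185]
contact_force: [1.1, -0.2, 0.5]
grip_width: 0.093
```

Call:
carry_out --series '[{"twist": [0, 0, 0], "dp": [38, -13, 0], "grip": 93}, {"twist": [0, 0, 0], "dp": [38, -13, 0], "grip": 93}, {"twist": [0, 0, 0], "dp": [30, -9, 0], "grip": 80}, {"twist": [0, 0, 0], "dp": [0, 0, 20], "grip": 60}, {"twist": [0, 0, 0], "dp": [0, 0, 30], "grip": 60}, {"twist": [0, 0, 0], "dp": [0, 0, 0], "grip": 60}, {"twist": [0, 0, 0], "dp": [0, 0, 0], "grip": 60}]'

```text
time: 28.82
tcp_pos: [0.5852, 0.2892, 0.248]
tool_rot: [-3.138, 0.004, 1.185]
contact_force: [-0.0, -0.1, 1.3]
grip_width: 0.0638
```

```bash
python3 -c "
from h import *
rel([.588,.2895,.045])
S=manip.capture('wrist');cv2.imwrite('pics/w18.png',S['color'][:,:,::-1]); p=manip.observe()['tcp_pos']; print(proj(S,[[p[0],p[1],.051],[p[0],p[1],.04]]))
"
```

```text
t 28.82 tcp [0.5852 0.2892 0.248 ] rot [-179.79    0.2    67.88] F [-0.  -0.1  1.3] w 0.0638
d [  2.    3.3 203. ] norm 203.0
[[282.56401469 188.23660038]
 [282.56664349 186.26105679]]
```

View pics/w18.png

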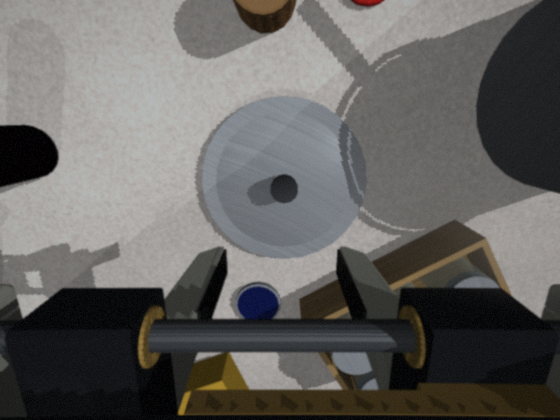

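Call:
carry_out --series '[{"twist": [0, 0, 0], "dp": [2.4, 1.5, 15], "grip": 60}, {"twist": [0, 0, 0], "dp": [0, 0, 30], "grip": 60}, {"twist": [0, 0, 0], "dp": [0, 0, 30], "grip": 60}, {"twist": [0, 0, 0], "dp": [0, 0, 30], "grip": 60}, {"twist": [0, 0, 0], "dp": [0, 0, 30], "grip": 60}, {"twist": [0, 0, 0], "dp": [0, 0, 20], "grip": 60}, {"twist": [0, 0, 0], "dp": [0, 0, 10], "grip": 60}, {"twist": [0, 0, 0], "dp": [0, 0, 0], "grip": 60}, {"twist": [0, 0, 0], "dp": [0, 0, 0], "grip": 60}]'

```text
time: 29.62
tcp_pos: [0.5894, 0.2914, 0.0867]
tool_rot: [3.14, -0.001, 1.184]
contact_force: [0.9, 0.4, 0.1]
grip_width: 0.0598
```

```bash
python3 -c "
from h import *
rel([.588,.2895,.028])
S=manip.capture('wrist');cv2.imwrite('pics/w19.png',S['color'][:,:,::-1]); p=manip.observe()['tcp_pos']; print(proj(S,[[p[0],p[1],.051],[p[0],p[1],.031]]))
"
```

```text
t 29.62 tcp [0.5894 0.2914 0.0867] rot [ 1.7993e+02 -7.0000e-02  6.7860e+01] F [0.9 0.4 0.1] w 0.0598
d [-2.4 -0.7 58.7] norm 58.8
[[281.96405166 238.19390889]
 [281.89568917 228.20530436]]
```

View pics/w19.png

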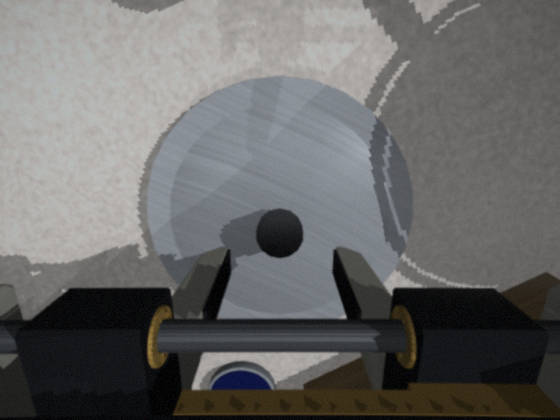

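Call:
carry_out --series '[{"twist": [0, 0, 0], "dp": [-1.5, -1, 15], "grip": 60}, {"twist": [0, 0, 0], "dp": [0, 0, 20], "grip": 60}, {"twist": [0, 0, 0], "dp": [0, 0, 14], "grip": 60}, {"twist": [0, 0, 0], "dp": [0, 0, 8], "grip": 60}, {"twist": [0, 0, 0], "dp": [0, 0, 2], "grip": 60}, {"twist": [0, 0, 0], "dp": [0, 0, 0], "grip": 45}, {"twist": [0, 0, 0], "dp": [0, 0, 0], "grip": 36}, {"twist": [0, 0, 0], "dp": [0, 0, 0], "grip": 20}, {"twist": [0, 0, 0], "dp": [0, 0, 0], "grip": 20}, {"twist": [0, 0, 0], "dp": [0, 0, 0], "grip": 20}, {"twist": [0, 0, 0], "dp": [0, 0, 0], "grip": 20}, {"twist": [0, 0, 0], "dp": [0, 0, 0], "grip": 20}]'

```text
time: 30.67
tcp_pos: [0.5873, 0.2905, 0.0268]
tool_rot: [3.141, -0.001, 1.185]
contact_force: [0.3, -0.9, 5.4]
grip_width: 0.0336
```

Call:
carry_out --series '[{"twist": [0, 0, 0], "dp": [0, 0, -3], "grip": 20}, {"twist": [0, 0, 0], "dp": [0, 0, -10], "grip": 20}, {"twist": [0, 0, 0], "dp": [0, 0, -20], "grip": 20}, {"twist": [0, 0, 0], "dp": [0, 0, -25], "grip": 20}, {"twist": [0, 0, 0], "dp": [0, 0, -30], "grip": 20}, {"twist": [0, 0, 0], "dp": [0, 0, -30], "grip": 20}, {"twist": [0, 0, 0], "dp": [0, 0, -30], "grip": 20}, {"twist": [0, 0, 0], "dp": [0, 0, -30], "grip": 20}, {"twist": [0, 0, 0], "dp": [0, 0, -25], "grip": 20}, {"twist": [0, 0, 0], "dp": [0, 0, -15], "grip": 20}, {"twist": [0, 0, 0], "dp": [0, 0, 0], "grip": 20}, {"twist": [0, 0, 0], "dp": [0, 0, 0], "grip": 20}]'

```text
time: 31.67
tcp_pos: [0.5868, 0.2902, 0.2443]
tool_rot: [3.141, -0.0, 1.185]
contact_force: [-1.0, -1.5, -4.4]
grip_width: 0.0334
```

```bash
python3 -c "
from h import *
rel([.598,-.301,.246])
S=manip.capture('wrist');cv2.imwrite('pics/w20.png',S['color'][:,:,::-1]); 
S=manip.capture('side');s=np.ascontiguousarray(S['color'][:,:,::-1]);crop(s,250,20,420,160,4,'s20.png')
"
```

```text
t 31.67 tcp [0.5868 0.2902 0.2443] rot [ 1.7998e+02 -1.0000e-02  6.7880e+01] F [-1.  -1.5 -4.4] w 0.0334
d [-543.5  233.    -1.8] norm 591.3
```

View pics/w20.png

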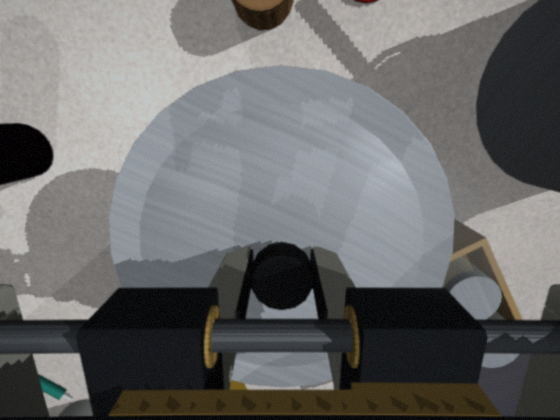

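View pics/s20.png

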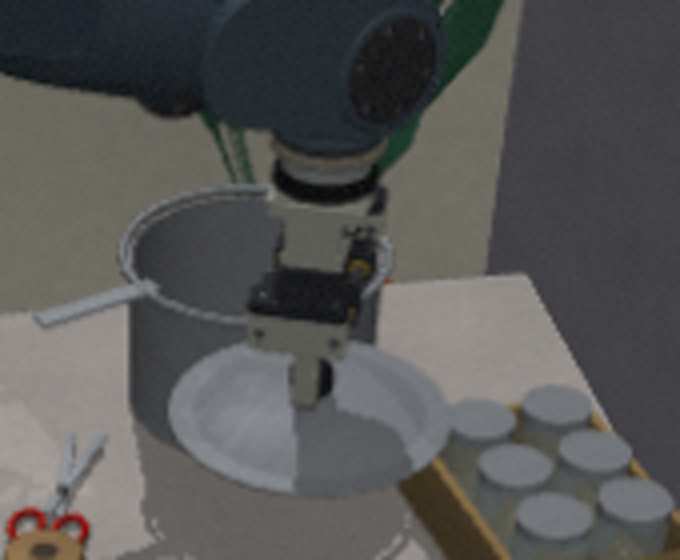

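```bash
python3 -c "
from h import *
S=manip.capture('wrist'); s=manip.observe();p=s['tcp_pos']; print(proj(S,[p+[0,0,.0242],p+[0,0,.004]]))
f=plane(S,[[110,218],[454,222],[282,65],[150,130],[410,125]],p[2]-.0268+.010); c=circ(f);print(c,c[0]-p[:2])
"
```

```text
[[281.65620396 282.04113459]
 [281.70975073 264.07546262]]
(array([0.5883, 0.2893]), 0.1082, np.float64(0.0011)) [ 0.00200055 -0.00071741]
```

Call:
carry_out --series '[{"twist": [0, 0, 0], "dp": [-17, 7, 0], "grip": 20}, {"twist": [0, 0, 0], "dp": [-28, 12, 0], "grip": 20}, {"twist": [0, 0, 0], "dp": [-36, 15.3, 0], "grip": 20}, {"twist": [0, 0, 0], "dp": [-36, 15.3, 0], "grip": 20}, {"twist": [0, 0, 0], "dp": [-36, 15.3, 0], "grip": 20}, {"twist": [0, 0, 0], "dp": [-36, 15.3, 0], "grip": 20}, {"twist": [0, 0, 0], "dp": [-36, 15.3, 0], "grip": 20}, {"twist": [0, 0, 0], "dp": [-36, 15.3, 0], "grip": 20}, {"twist": [0, 0, 0], "dp": [-36, 15.3, 0], "grip": 20}, {"twist": [0, 0, 0], "dp": [-36, 15.3, 0], "grip": 20}, {"twist": [0, 0, 0], "dp": [-36, 15.3, 0], "grip": 20}, {"twist": [0, 0, 0], "dp": [-36, 15.3, 0], "grip": 20}]'

```text
time: 32.82
tcp_pos: [0.5931, -0.1514, 0.2428]
tool_rot: [-3.14, 0.0, 1.185]
contact_force: [0.9, 0.9, -3.3]
grip_width: 0.0335
```

Call:
carry_out --series '[{"twist": [0, 0, 0], "dp": [-36, 15.3, 0], "grip": 20}, {"twist": [0, 0, 0], "dp": [-36, 15, 0], "grip": 20}, {"twist": [0, 0, 0], "dp": [-30, 13, 0], "grip": 20}, {"twist": [0, 0, 0], "dp": [-22, 9, 0], "grip": 20}, {"twist": [0, 0, 0], "dp": [-10, 4.5, 0], "grip": 20}, {"twist": [0, 0, 0], "dp": [-4, 2, 0], "grip": 20}, {"twist": [0, 0, 0], "dp": [0, 0, 0], "grip": 20}, {"twist": [0, 0, 0], "dp": [0, 0, 0], "grip": 20}, {"twist": [0, 0, 0], "dp": [0, 0, 0], "grip": 20}]'

```text
time: 33.57
tcp_pos: [0.5966, -0.2981, 0.244]
tool_rot: [-3.141, -0.0, 1.186]
contact_force: [-0.1, 1.1, -3.2]
grip_width: 0.0334
```

```bash
python3 -c "
from h import *
rel([.596,-.300,.197])
S=manip.capture('wrist');cv2.imwrite('pics/w21.png',S['color'][:,:,::-1]); 
S=manip.capture('side');s=np.ascontiguousarray(S['color'][:,:,::-1]);crop(s,310,200,450,360,5,'s21.png')
"
```

```text
t 33.57 tcp [ 0.5966 -0.2981  0.244 ] rot [-1.7997e+02 -2.0000e-02  6.7960e+01] F [-0.1  1.1 -3.2] w 0.0334
d [-2.   0.2 47. ] norm 47.1
```

View pics/s21.png

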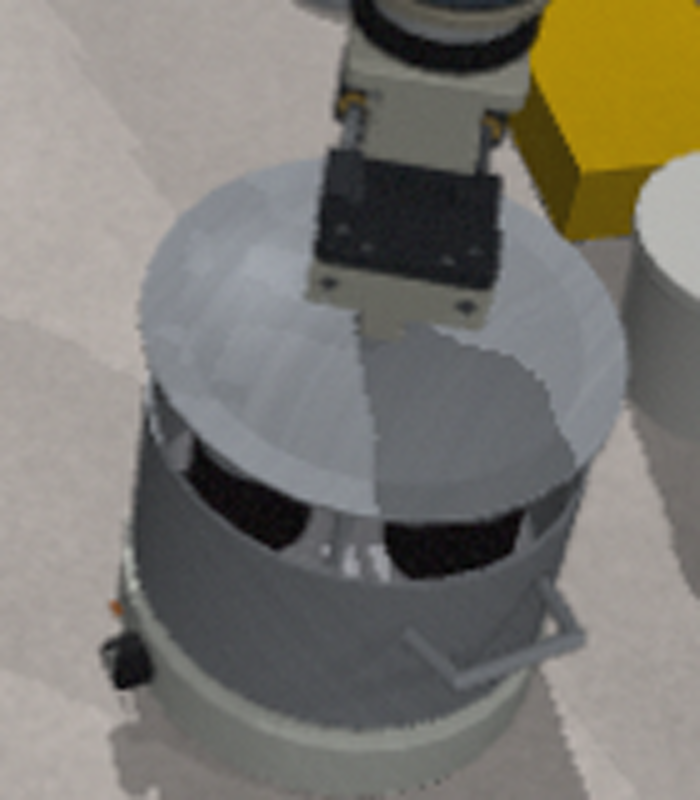

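View pics/w21.png

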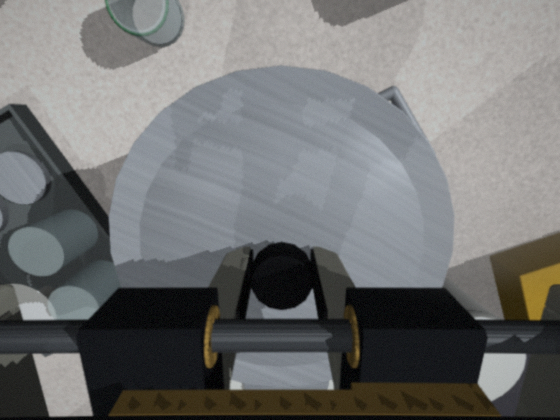

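```bash
python3 -c "
from h import *
S=manip.capture('side')
f=lambda pts,k,x,y:np.array(pts)/k+[x-.5+.5/k,y-.5+.5/k]
print(circ(plane(S,f([[140,305],[627,370],[410,518],[240,445],[580,465],[190,215],[575,250],[165,380]],5,310,200),.226)))
rel([.596,-.300,.197])
"
```

```text
(array([ 0.6004, -0.2989]), 0.1065, np.float64(0.0026))
t 33.72 tcp [ 0.5966 -0.2986  0.2443] rot [179.99  -0.    67.95] F [ 0.6 -0.2 -3.8] w 0.0332
d [-1.5 -0.1 47.3] norm 47.3
```

Call:
carry_out --series '[{"twist": [0, 0, 0], "dp": [-2.2, 0, 4], "grip": 20}, {"twist": [0, 0, 0], "dp": [0, 0, 10], "grip": 20}, {"twist": [0, 0, 0], "dp": [0, 0, 12], "grip": 20}, {"twist": [0, 0, 0], "dp": [0, 0, 8], "grip": 20}, {"twist": [0, 0, 0], "dp": [0, 0, 5], "grip": 20}, {"twist": [0, 0, 0], "dp": [0, 0, 3], "grip": 20}, {"twist": [0, 0, 0], "dp": [0, 0, 2], "grip": 20}, {"twist": [0, 0, 0], "dp": [0, 0, 0], "grip": 20}, {"twist": [0, 0, 0], "dp": [0, 0, 0], "grip": 20}]'

```text
time: 34.47
tcp_pos: [0.5957, -0.3017, 0.2004]
tool_rot: [3.141, 0.0, 1.185]
contact_force: [-0.1, 0.4, -3.4]
grip_width: 0.0333
```

```bash
python3 -c "
from h import *
rel([.596,-.300,.197])
S=manip.capture('side');s=np.ascontiguousarray(S['color'][:,:,::-1]);crop(s,310,200,450,360,5,'s22.png')
"
```

```text
t 34.47 tcp [ 0.5957 -0.3017  0.2004] rot [1.7997e+02 1.0000e-02 6.7880e+01] F [-0.1  0.4 -3.4] w 0.0333
d [ 1.7 -0.4  3.4] norm 3.8
```

View pics/s22.png

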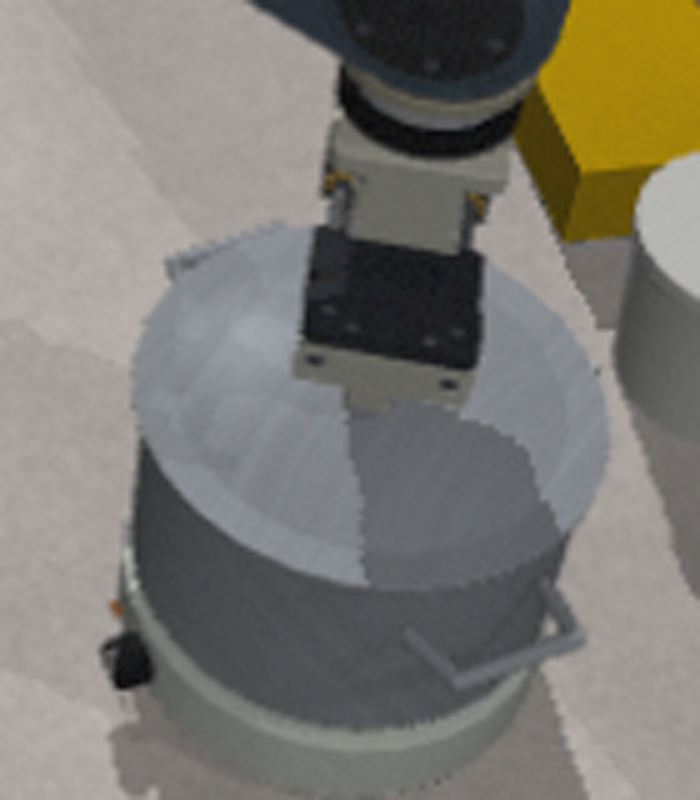

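Call:
carry_out --series '[{"twist": [0, 0, 0], "dp": [0, 0, 1.5], "grip": 20}, {"twist": [0, 0, 0], "dp": [0, 0, 1.5], "grip": 20}, {"twist": [0, 0, 0], "dp": [0, 0, 0], "grip": 20}, {"twist": [0, 0, 0], "dp": [0, 0, 0], "grip": 20}]'

```text
time: 34.85
tcp_pos: [0.5955, -0.3016, 0.1971]
tool_rot: [-3.142, 0.0, 1.185]
contact_force: [0.5, 0.3, -3.6]
grip_width: 0.033
```

Call:
carry_out --series '[{"twist": [0, 0, 0], "dp": [0, 0, 1.5], "grip": 20}, {"twist": [0, 0, 0], "dp": [0, 0, 0], "grip": 20}, {"twist": [0, 0, 0], "dp": [0, 0, 0], "grip": 20}]'

```text
time: 35.1
tcp_pos: [0.5956, -0.3018, 0.1968]
tool_rot: [3.141, 0.0, 1.185]
contact_force: [-3.9, 1.2, 6.3]
grip_width: 0.0337
```

Call:
carry_out --series '[{"twist": [0, 0, 0], "dp": [0, 0, 0], "grip": 45}, {"twist": [0, 0, 0], "dp": [0, 0, 0], "grip": 60}, {"twist": [0, 0, 0], "dp": [0, 0, 0], "grip": 60}, {"twist": [0, 0, 0], "dp": [0, 0, 0], "grip": 60}, {"twist": [0, 0, 0], "dp": [0, 0, -8], "grip": 60}, {"twist": [0, 0, 0], "dp": [0, 0, -25], "grip": 60}, {"twist": [0, 0, 0], "dp": [0, 0, -30], "grip": 60}, {"twist": [0, 0, 0], "dp": [0, -30, -20], "grip": 60}, {"twist": [0, 0, 0], "dp": [0, -40, 0], "grip": 60}, {"twist": [0, 0, 0], "dp": [0, -40, 0], "grip": 60}, {"twist": [0, 0, 0], "dp": [0, -40, 0], "grip": 60}, {"twist": [0, 0, 0], "dp": [0, -40, 0], "grip": 60}]'

```text
time: 36.1
tcp_pos: [0.4178, -0.2293, 0.279]
tool_rot: [3.141, 0.0, 1.185]
contact_force: [-0.0, -0.1, 0.7]
grip_width: 0.06
```

Call:
carry_out --series '[{"twist": [0, 0, 0], "dp": [0, -30, 0], "grip": 60}, {"twist": [0, 0, 0], "dp": [0, 0, 0], "grip": 60}, {"twist": [0, 0, 0], "dp": [0, 0, 0], "grip": 60}]'

```text
time: 36.35
tcp_pos: [0.3913, -0.2188, 0.2798]
tool_rot: [3.14, 0.0, 1.184]
contact_force: [-0.0, 0.3, 0.4]
grip_width: 0.0602
```

```bash
python3 -c "
from h import *
rel([.596,-.300,.197])
S=manip.capture('side');s=np.ascontiguousarray(S['color'][:,:,::-1]);crop(s,310,200,450,360,5,'s23.png')
S=manip.capture('top');s=np.ascontiguousarray(S['color'][:,:,::-1]);cv2.imwrite('pics/t23.png',s);crop(s,340,60,480,190,5,'t23c.png')
"
```

```text
t 36.35 tcp [ 0.3913 -0.2188  0.2798] rot [1.7988e+02 3.0000e-02 6.7850e+01] F [-0.   0.3  0.4] w 0.0602
d [  2.  220.1  83.3] norm 235.3
```

View pics/s23.png

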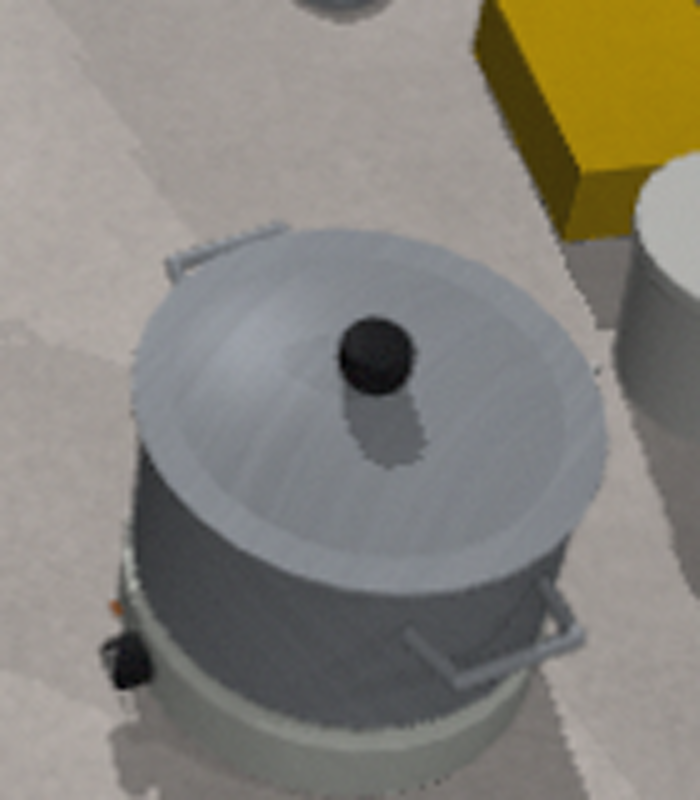

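View pics/t23.png

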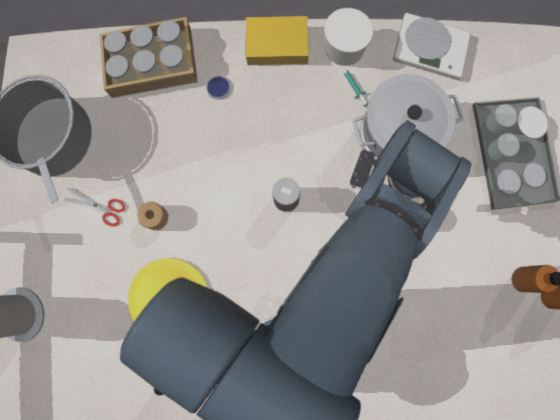

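View pics/t23c.png

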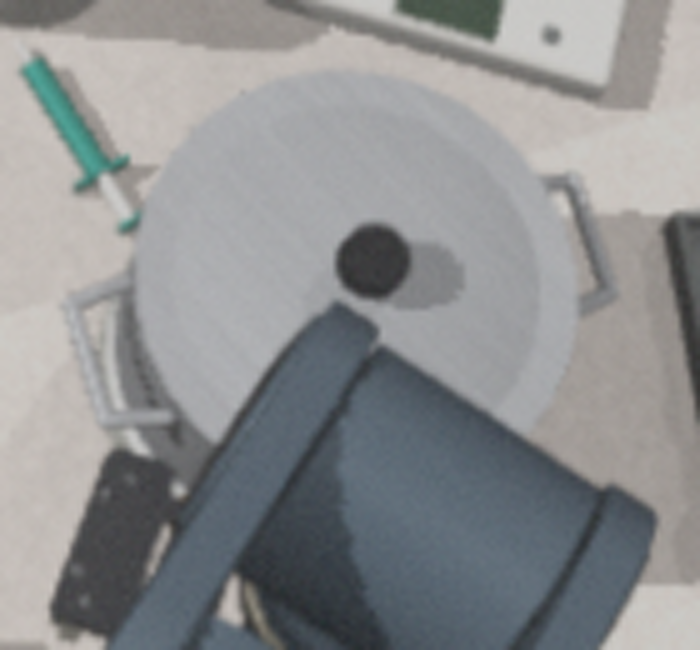

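```bash
python3 -c "
from h import *
S=manip.capture('side');T=manip.capture('top')
f=lambda pts,k,x,y:np.array(pts)/k+[x-.5+.5/k,y-.5+.5/k]
print('side lid',circ(plane(S,f([[133,385],[606,430],[400,593],[345,229],[190,275],[560,310],[560,535],[220,525],[480,250]],5,310,200),.179)),'side pot .5988 -.3045')
print('top lid',circ(plane(T,f([[133,270],[345,68],[578,285],[200,130],[500,125],[170,390],[550,390]],5,340,60),.179)),'top pot .5969 -.3000')
print(manip.observe()['contact_force'])
"
```

```text
side lid (array([ 0.6004, -0.3014]), 0.1085, np.float64(0.0025)) side pot .5988 -.3045
top lid (array([ 0.5989, -0.3003]), 0.1081, np.float64(0.0017)) top pot .5969 -.3000
[-0.08493993  0.12272155  0.44427883]
```

The lid is centred within about 2–3.5 mm in both views, it reached exactly the seating height (TCP 0.1968 m), and its ellipse looks level. I hand the job in.

```bash
python3 -c "
from plant import manip
print(manip.finish_job())"
```

```text
the job is handed in; nothing more can be done
None
```

The pot is loaded and I handed the job in at about 36 s of the 128 s limit. It gave no verdict, so what follows rests on my own checks.

- **What I did:** I set the rack on the pot floor, stood the two squat jars on its deck one each side of the loop, and seated the steel lid on the rim. The jars and the lid were lowered until the wrist force showed contact and then released.
- **Jars and rack:** before the lid went on, the wrist and side pictures showed both jars upright, one on each side of the loop, and the rack level.
- **Lid:** it touched at tool height 0.1968 m, which is the expected seating height. It measured about 2 mm off centre in the top view and about 3.5 mm in the side view, against the 8 mm allowed.
- **Left alone:** the tall jar and the twine show no visible change in the last top picture. The open jar was hidden behind the arm in that picture, but I never approached it.
- **Disagreement:** the side camera's positions differ by up to about 7 mm from those of the other cameras and the arm. I used it only to compare objects within its own picture and took positions from the top and wrist cameras.

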